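# Load the residents' cups on the trolley rack in reverse order

### The job

Move the four pieces of tableware from the coasters of the wooden serving tray into the four wells of the grey trolley rack, in reverse order: the one now standing at the tray's end nearest the robot goes into the rack's well farthest from the robot, the second nearest into the second farthest, and so on. Keep every piece upright, stand each flat on the floor of its own well and let go of it.

Things in the scene. Friction and masses are not known exactly. Their poses are not given: they have to be found in the camera images.
- tumbler: Open white drinking tumbler, round, tallest of the four without a spout: 92 mm high, outside diameter 49 mm at the foot widening to 54 mm at the rim. Loose, 60 to 130 g. Origin: centre of its underside, z up.
- snack_box: Square white lidded snack box, the only square piece: body 50 x 50 mm, lid 53 x 53 mm from 62 to 69 mm above the underside, a flat 3 mm look-only ridge on the lid. Loose, 80 to 170 g. Origin: centre of its underside, x and y along its sides, z up; it stands within 0.2 rad of square with the tray.
- beaker: Closed round white beaker with a lid and a small upright drinking spout off-centre on top: body diameter 53 mm and 70 mm high, lid diameter 55 mm up to 79 mm, spout up to 94 mm (on the +x side). Loose, 90 to 185 g. Origin: centre of its underside, z up.
- ramekin: Low open round white pot, the shortest of the four: diameter 53 mm, 48 mm high, wall 4 mm. Loose, 80 to 170 g. Origin: centre of its underside, z up.
- coaster_tumbler: The flat black coaster, 4 mm thick, on which the tumbler stands at the start; round, 68 mm across. It lies fixed on the serving tray and stays there, so it goes on marking where in the row the tumbler stood. Origin: centre of its underside, 5 mm above the table.
- coaster_box: The flat black coaster, 4 mm thick, on which the snack box stands at the start; square, 66 x 66 mm. It lies fixed on the serving tray and stays there, so it goes on marking where in the row the snack box stood. Origin: centre of its underside, 5 mm above the table.
- coaster_beaker: The flat black coaster, 4 mm thick, on which the beaker stands at the start; a cross of 68 mm span with rounded middle. It lies fixed on the serving tray and stays there, so it goes on marking where in the row the beaker stood. Origin: centre of its underside, 5 mm above the table.
- coaster_ramekin: The flat black coaster, 4 mm thick, on which the ramekin stands at the start; a 54 mm square turned corner-on (diamond). It lies fixed on the serving tray and stays there, so it goes on marking where in the row the ramekin stood. Origin: centre of its underside, 5 mm above the table.
- serving_tray: Fixed light wooden tray, 300 mm long (its x axis, pointing away from the robot within 0.2 rad) by 88 mm wide (y), floor 5 mm thick, rim 12 mm high. The four coasters lie in a row at x = -111, -37, +37, +111 mm; which lies where varies. It is on the left or the right of the table, the rack on the other side. Origin: centre of its underside, on the table.
- trolley_rack: Fixed grey plastic rack, 300 mm long (x axis, away from the robot within 0.2 rad) by 88 mm wide (y), rim 16 mm high; four empty wells in a row, centred at x = -111, -37, +37, +111 mm, y = 0, each 70 (x) by 80 mm (y) inside, floor 5 mm above the table, ribs between them 4 mm thick, tops at 12 mm. Origin: centre of its underside. Bystanders between tray and rack are under 90 mm high.

How it is judged (in metres and radians):
At the end, for the whole second after the job is handed in: Each of the four pieces stands upright (within 0.08 rad) and at rest on the floor of the trolley rack's well whose place in the row is the reverse of its starting place on the tray (nearest to farthest and so on), its centre within 14 mm of the well's centre along the row and 16 mm across (((x of coaster_tumbler in the frame of serving_tray between -0.141 and -0.081 m and x of tumbler in the frame of trolley_rack between 0.097 and 0.125 m) or (x of coaster_tumbler in the frame of serving_tray between -0.067 and -0.007 m and x of tumbler in the frame of trolley_rack between 0.023 and 0.051 m) or (x of coaster_tumbler in the frame of serving_tray between 0.007 and 0.067 m and x of tumbler in the frame of trolley_rack between -0.051 and -0.023 m) or (x of coaster_tumbler in the frame of serving_tray between 0.081 and 0.141 m and x of tumbler in the frame of trolley_rack between -0.125 and -0.097 m)) and y of tumbler in the frame of trolley_rack between -0.016 and 0.016 m and z of tumbler in the frame of trolley_rack between 0 and 0.0085 m and angle between each of tumbler, snack_box, beaker, ramekin's own z axis and vertical below 0.08 rad and linear speed of each of tumbler, snack_box, beaker, ramekin below 0.02 m/s and ((x of coaster_box in the frame of serving_tray between -0.141 and -0.081 m and x of snack_box in the frame of trolley_rack between 0.097 and 0.125 m) or (x of coaster_box in the frame of serving_tray between -0.067 and -0.007 m and x of snack_box in the frame of trolley_rack between 0.023 and 0.051 m) or (x of coaster_box in the frame of serving_tray between 0.007 and 0.067 m and x of snack_box in the frame of trolley_rack between -0.051 and -0.023 m) or (x of coaster_box in the frame of serving_tray between 0.081 and 0.141 m and x of snack_box in the frame of trolley_rack between -0.125 and -0.097 m)) and y of snack_box in the frame of trolley_rack between -0.016 and 0.016 m and z of snack_box in the frame of trolley_rack between 0 and 0.0085 m and ((x of coaster_beaker in the frame of serving_tray between -0.141 and -0.081 m and x of beaker in the frame of trolley_rack between 0.097 and 0.125 m) or (x of coaster_beaker in the frame of serving_tray between -0.067 and -0.007 m and x of beaker in the frame of trolley_rack between 0.023 and 0.051 m) or (x of coaster_beaker in the frame of serving_tray between 0.007 and 0.067 m and x of beaker in the frame of trolley_rack between -0.051 and -0.023 m) or (x of coaster_beaker in the frame of serving_tray between 0.081 and 0.141 m and x of beaker in the frame of trolley_rack between -0.125 and -0.097 m)) and y of beaker in the frame of trolley_rack between -0.016 and 0.016 m and z of beaker in the frame of trolley_rack between 0 and 0.0085 m and ((x of coaster_ramekin in the frame of serving_tray between -0.141 and -0.081 m and x of ramekin in the frame of trolley_rack between 0.097 and 0.125 m) or (x of coaster_ramekin in the frame of serving_tray between -0.067 and -0.007 m and x of ramekin in the frame of trolley_rack between 0.023 and 0.051 m) or (x of coaster_ramekin in the frame of serving_tray between 0.007 and 0.067 m and x of ramekin in the frame of trolley_rack between -0.051 and -0.023 m) or (x of coaster_ramekin in the frame of serving_tray between 0.081 and 0.141 m and x of ramekin in the frame of trolley_rack between -0.125 and -0.097 m)) and y of ramekin in the frame of trolley_rack between -0.016 and 0.016 m and z of ramekin in the frame of trolley_rack between 0 and 0.0085 m); the robot touches nothing.
It fails at once if the tumbler is tipped by more than 0.5 rad (angle between tumbler's own z axis and vertical above 0.5 rad).
It fails at once if the snack box is tipped by more than 0.5 rad (angle between snack_box's own z axis and vertical above 0.5 rad).
It fails at once if the beaker is tipped by more than 0.5 rad (angle between beaker's own z axis and vertical above 0.5 rad).
It fails at once if the ramekin is tipped by more than 0.5 rad (angle between ramekin's own z axis and vertical above 0.5 rad).
It also fails if it takes over 128 s, if anything falls off the work surface, if the arm or the gripper's body presses on something with over 40 N, if the wrist force passes 120 N, or if a joint passes its speed limit or range.

### The arm

A 6-joint arm with a two-finger parallel gripper is mounted at the origin on the work surface. World frame = base frame: x ahead of the robot, y to its left, z up, the work surface at z = 0. Lengths are in m, angles in degrees, forces in N, time in s.
With the tool pointing down it reaches from about 0.375 to 0.9 m from the base axis. Payload 3.1 kg.
Tool frame: the origin (TCP) lies at the very end of the fingers, on their centre line; the grasp point (between the pads) lies 19 mm behind it (bot.grip_point_offset is the distance from the TCP to the grasp point, in m); z points along the fingers, x is the direction in which the jaws open and shut, and the axes are right-handed (so a half turn about z gives the same grasp; the last joint's range is limited). The gripper opens to 87 mm and grips with 3 to 60 N. Pads are 19 mm wide; open, the fingers measure 117 mm over their backs; the gripper's body (75 mm by 190 mm) begins 51 mm behind the grasp point.
Start: joints at [58.986, 30.224, 82.088, -0, 67.689, -10.227], TCP at [0.222, 0.584, 0.223] pointing down, gripper open.
Joint ranges: [-176.69, 176.69], [-43.24, 126.21], [12.49, 139.97], [-82, 262], [0, 151.66], [-163.58, 163.58]. Speed limits (degrees/s): [159.86, 159.86, 180, 180, 180, 180].

### API

Orientations are given as a 3x3 rotation matrix whose columns are the frame's x, y, z axes.
In Python, from rig import bot, capture, recognise, place_of gives the robot as it stands.
- The arm moves only by the tool send_rows, never from a script. Its argument "motion" is a list of rows, each a list of 2 entries, a list of its own where there are three numbers: the shift along the tool's x, y, z in mm, then the turn about the tool's z in rad. A call has exactly 5 rows; each row shifts and turns the pose as measured when the row begins, along the tool's axes as they then stand; what a row does not reach is not made up. A row lasts 1/12 s, in which the tool goes at most 41.7 mm and 7.16 degrees, less where a joint would pass 70% of its speed; a pose out of reach is approached as far as the arm can. A call with a gripper value outside its range is refused whole. "gripper" is the closure, from 0 (fully open) to 1 (shut), set as the call begins (left out, the last holds). The fingers move at their own pace and stop on an object; the grip force is fixed at half the most. Time passes only in rows, so rows that do not move let the fingers close, or fill a call up. It gives the time, the measured TCP pose, the force and the opening at its end, in the units of the state.
- bot.read_state(): the state, without advancing time (a new reading comes with each control period).
- capture(name): name is "scene" or "side" or "wrist"; returns a dict with "image" (480x640x3 uint8, blue, green, red), "fx", "fy", "cx", "cy" (pixels), "rvec" (rotation vector, rad) and "tvec" (3), from world to camera coordinates, as OpenCV has them. Camera axes: x right, y down, z forward; pixel columns grow to the right and rows downward; lengths in m; the calibration is good to about 2 mm. A picture is of the moment at which its call begins. There is no depth.
- bot.hand_in(): hands the job in, once; it reports no verdict.
Trained networks look in the newest picture that a camera, given by its name, has taken for a name from the list of things; names that differ only in an ending like _2 or _b are one class to them, and where a whole thing is asked for, a point or a joint stands for the part that bears it (a point fixed in the world has none). Each returns a list of dicts, best first, with "p" (0 to 1); they miss things now and then, are a little off and sometimes report something else, mostly with a low value. They report only what shows in the picture. A call takes as long as a camera call.
- recognise(camera, target): "xy" ([column, row] in pixels, amid what is visible of it).
- place_of(camera, target): "xy" ([column, row] in pixels: a listed point, or the origin of a listed thing).
The state is a dict: "time_s": time; "joint_positions": joint angles; "qvel": joint speeds; "tau": joint torques, N m; "position": TCP position; "tcp_rot": TCP orientation; "force": force on the tool from outside, world axes, zero at the start; "moment": the same for the moment, N m; "opening": opening from 0.0 (shut) to 1.0 (fully open).
Only numpy, scipy, OpenCV 4.12 (cv2) and the standard library are available. Lean on these libraries where they do the work, as an engineer would, in place of code of your own. Each camera call takes 0.05 s, during which the arm holds its last target.

## Working session

There is one attempt and no reset: what is moved stays moved. The work goes in short steps, Python scripts to look and compute and a tool call to move; the robot and the scene stay as the last step left them, time stands still between calls to the robot, and variables do not carry over. Pictures are saved under pics/ and viewed, and the job is handed in when it is done.

Besides the shell and the picture viewer there is one more tool, called after ">>>" in YAML: its name, and indented under it one key for each argument. send_rows: Moves the arm, as the interface text tells. Its arguments: {"type":"object","properties":{"motion":{"type":"array","items":{"type":"array"}},"gripper":{"type":"number"}},"required":["motion"]}

```bash
ls; mkdir -p pics
python3 - <<'E'
from rig import bot,capture,recognise,place_of
import cv2
s=bot.read_state();print(s['time_s'],s['position'],s['tcp_rot'],s['opening'])
for n in ['scene','side','wrist']:
    c=capture(n);cv2.imwrite(f'pics/{n}0.png',c['image']);print(n,c['fx'],c['rvec'],c['tvec'])
    for t in ['tumbler','snack_box','beaker','ramekin','coaster_tumbler','coaster_box','coaster_beaker','coaster_ramekin','serving_tray','trolley_rack']:
        print(t,[(x['p'],x['xy']) for x in place_of(n,t)[:2]])
E
```

```text
pics
0.0 [0.22141491 0.58368394 0.22156431] [[ 3.54891352e-01  9.34906923e-01 -1.08310014e-03]
 [ 9.34905090e-01 -3.54892838e-01 -1.88314554e-03]
 [-2.14495029e-03 -3.44283767e-04 -9.99997640e-01]] 0.9991328536107078
scene 547.2471401424604 [ 2.36010084  0.95055703 -0.28889053] [-0.37872278 -0.28783662  1.07584315]
tumbler [(0.7, [430.1, 232.7])]
snack_box [(0.89, [342.4, 159.5]), (0.47, [243.9, 334.0])]
beaker [(0.72, [367.6, 183.3])]
ramekin [(0.69, [384.5, 195.5]), (0.68, [402.9, 205.6])]
coaster_tumbler [(0.8, [434.4, 234.5])]
coaster_box [(0.7, [341.4, 160.2]), (0.25, [371.6, 184.7])]
coaster_beaker [(0.86, [370.1, 182.7])]
coaster_ramekin [(0.74, [399.5, 209.7])]
serving_tray [(0.56, [386.2, 195.0])]
trolley_rack [(0.97, [247.2, 336.8])]
side 483.1073466262629 [ 0.27525778 -2.71328749  1.38116982] [0.54216598 0.11630379 0.59876264]
tumbler [(0.74, [236.2, 320.2])]
snack_box [(0.94, [416.3, 367.2]), (0.48, [353.4, 353.9])]
beaker [(0.98, [353.2, 350.6])]
ramekin [(0.58, [289.5, 337.5])]
coaster_tumbler [(0.7, [233.6, 325.6]), (0.27, [414.4, 366.4])]
coaster_box [(0.97, [419.2, 368.7])]
coaster_beaker []
coaster_ramekin []
serving_tray [(0.94, [320.7, 347.2]), (0.63, [419.7, 368.9])]
trolley_rack [(0.86, [342.8, 194.6])]
wrist 397.39920823542036 [-2.3990742  -1.65499504 -0.220675  ] [-0.62471647 -0.02965355  0.3909788 ]
tumbler []
snack_box []
beaker []
ramekin []
coaster_tumbler []
coaster_box []
coaster_beaker []
coaster_ramekin []
serving_tray []
trolley_rack []
```

View pics/scene0.png

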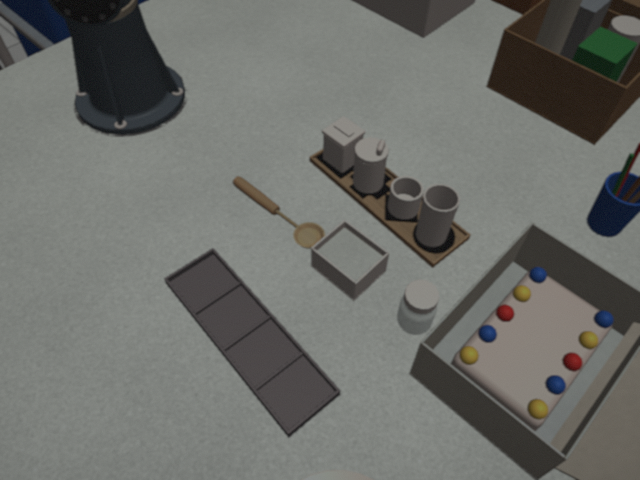

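View pics/side0.png

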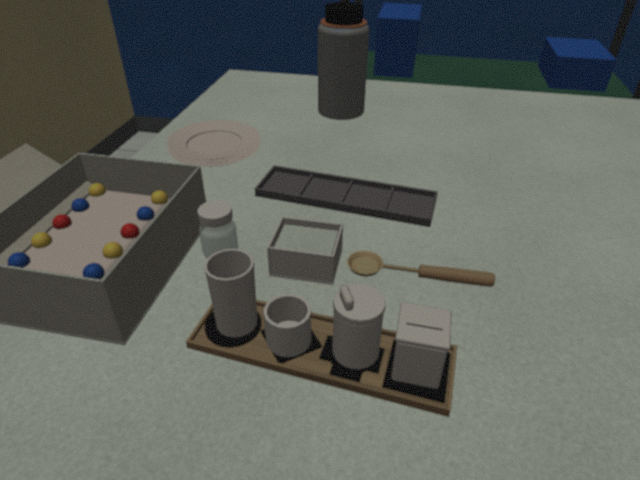

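```bash
cat > h.py <<'E'
from rig import bot,capture,recognise,place_of
import cv2,numpy as np
def ray(c,uv,z):
    R=cv2.Rodrigues(np.array(c['rvec'],float))[0];t=np.array(c['tvec'],float).ravel()
    d=R.T@np.array([(uv[0]-c['cx'])/c['fx'],(uv[1]-c['cy'])/c['fy'],1]);o=-R.T@t
    return (o+d*(z-o[2])/d[2])
def proj(c,P):
    K=np.array([[c['fx'],0,c['cx']],[0,c['fy'],c['cy']],[0,0,1.]])
    return cv2.projectPoints(np.array(P,float).reshape(-1,3),np.array(c['rvec'],float),np.array(c['tvec'],float),K,None)[0].reshape(-1,2)
E
python3 - <<'E'
from h import *
for n in ['scene','side']:
    c=capture(n);R=cv2.Rodrigues(np.array(c['rvec']))[0];print(n,'cam',-R.T@np.array(c['tvec']).ravel())
    for t,z in [('tumbler',.009),('snack_box',.009),('beaker',.009),('ramekin',.009),('coaster_tumbler',.005),('coaster_box',.005),('coaster_beaker',.005),('coaster_ramekin',.005),('serving_tray',0),('trolley_rack',0)]:
        for x in place_of(n,t)[:2]: print(t,x['p'],ray(c,x['xy'],z).round(4))
E
```

```text
scene cam [ 0.86159142 -0.36789795  0.71135833]
tumbler 0.77 [0.6267 0.1344 0.009 ]
snack_box 0.86 [0.4125 0.1628 0.009 ]
beaker 0.59 [0.4896 0.1463 0.009 ]
ramekin 0.77 [0.5629 0.1472 0.009 ]
coaster_tumbler 0.71 [0.6355 0.1348 0.005 ]
coaster_box 0.7 [0.4154 0.1586 0.005 ]
coaster_beaker 0.34 [0.6365 0.1369 0.005 ]
coaster_ramekin 0.74 [0.5616 0.1371 0.005 ]
serving_tray 0.63 [0.5222 0.1487 0.    ]
serving_tray 0.37 [0.5626 0.1491 0.    ]
trolley_rack 0.67 [ 0.5435 -0.1859  0.    ]
side cam [0.45204438 0.51496993 0.44322576]
tumbler 0.72 [0.6243 0.1385 0.009 ]
snack_box 0.94 [0.4143 0.1593 0.009 ]
snack_box 0.31 [0.5201 0.1603 0.009 ]
ramekin 0.73 [0.5604 0.1498 0.009 ]
coaster_tumbler 0.94 [0.6356 0.1341 0.005 ]
coaster_box 0.67 [0.4124 0.1599 0.005 ]
coaster_beaker 0.96 [0.4862 0.1537 0.005 ]
coaster_beaker 0.72 [0.6325 0.1314 0.005 ]
serving_tray 0.97 [ 0.5224  0.1484 -0.    ]
trolley_rack 0.61 [ 0.5476 -0.1906  0.    ]
```

Scene and side views agree. Near to far on the tray (left of the table, scene pixels about (342,160) to (434,235)): box, beaker, ramekin, tumbler. The empty rack is on the right, centred near (247,337), with a bowl, jar and spoon between tray and rack. Next I'm refining the tray and rack poses.

Run:
```python
from h import *
c=capture('scene');im=cv2.convertScaleAbs(c['image'],alpha=1.8)
cv2.imwrite('pics/rackz.png',cv2.resize(im[240:440,155:345],None,fx=3,fy=3,interpolation=cv2.INTER_CUBIC))
c=capture('side');im=cv2.convertScaleAbs(c['image'],alpha=1.8)
cv2.imwrite('pics/rackside.png',cv2.resize(im[160:230,250:445],None,fx=4,fy=4,interpolation=cv2.INTER_CUBIC))
cv2.imwrite('pics/trayside.png',cv2.resize(im[230:410,180:470],None,fx=2.7,fy=2.7,interpolation=cv2.INTER_CUBIC))
```

```text
(no output)
```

View pics/rackz.png

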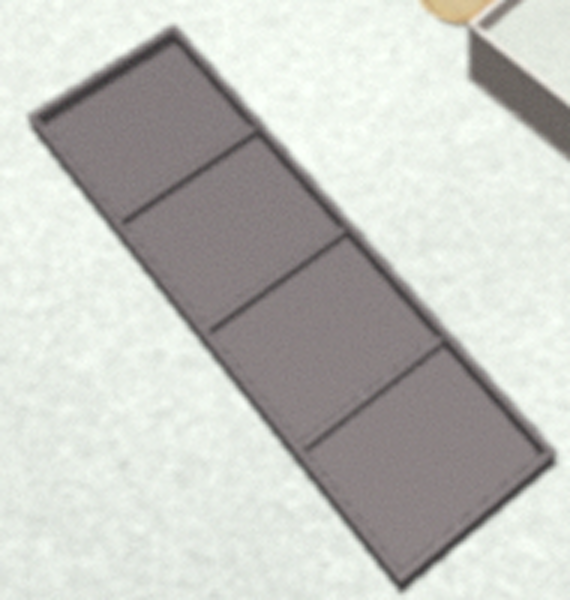

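View pics/rackside.png

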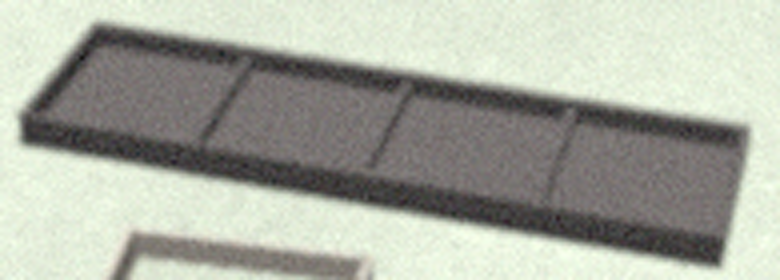

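View pics/trayside.png

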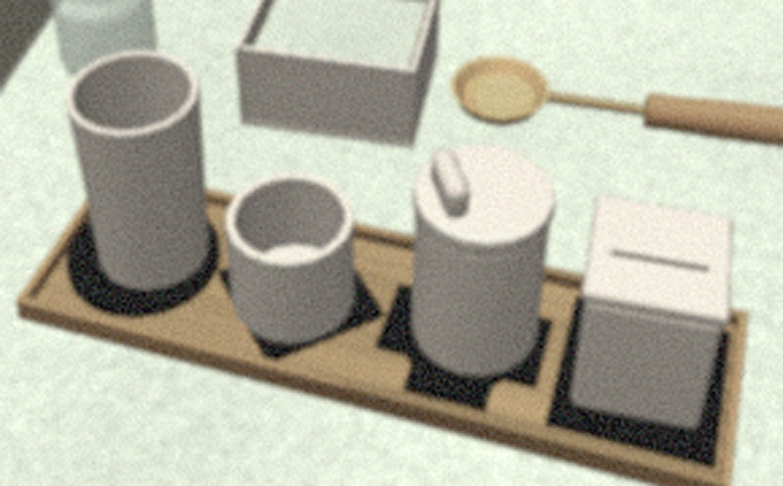

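Run:
```python
from h import *
from scipy.optimize import least_squares
S=capture('scene');D=capture('side')
def fit(obs,x0):
    def f(p):
        r=[]
        for c,uv,l in obs:
            co,si=np.cos(p[2]),np.sin(p[2])
            P=[p[0]+co*l[0]-si*l[1],p[1]+si*l[0]+co*l[1],l[2]]
            r.append(proj(c,P)[0]-uv)
        return np.concatenate(r)
    s=least_squares(f,x0,loss='soft_l1');print(s.x.round(4),s.fun.round(1).reshape(-1,2).tolist())
    return s.x
a=lambda x,y:np.array([155+x/3,240+y/3]);b=lambda x,y:np.array([250+x/4,160+y/4]);g=lambda x,y:np.array([180+x/2.7,230+y/2.7])
X,Y=.15,.044
sc=[(S,a(174,27),(-X,Y,.016)),(S,a(30,118),(-X,-Y,.016)),(S,a(554,453),(X,Y,.016)),(S,a(402,582),(X,-Y,.016))]
sd=[(D,b(97,24),(X,-Y,.016)),(D,b(749,128),(-X,-Y,.016)),(D,b(24,116),(X,Y,.016)),(D,b(727,238),(-X,Y,.016))]
print('rack');fit(sc,[.545,-.19,0]);fit(sd,[.545,-.19,0]);fit(sc+sd,[.545,-.19,0])
print('tray');t=fit([(D,g(20,303),(X,Y,.012)),(D,g(729,470),(-X,Y,.012)),(D,g(745,314),(-X,-Y,.012))],[.522,.148,-.1])
for i in (-.111,-.037,.037,.111): print('coaster',(t[:2]+i*np.array([np.cos(t[2]),np.sin(t[2])])).round(4))
for n,uv,z in [('tumbler',(135,93),.101),('ramekin',(290,231),.057),('beaker',(485,195),.088),('box',(661,259),.078)]: print(n,ray(D,g(*uv),z).round(4))
bc=[ray(D,g(*q),.078)[:2] for q in [(604,198),(732,218),(725,323),(583,298)]];print(np.round(bc,4))
```

```text
rack
[ 0.55   -0.1863 -0.1011] [[0.1, -1.2], [-1.5, -0.5], [1.8, -0.1], [-0.2, 1.1]]
[ 0.547  -0.1837 -0.1063] [[-0.4, -0.8], [1.3, -0.3], [-1.6, -0.2], [0.4, 0.3]]
[ 0.5486 -0.1857 -0.1046] [[0.1, -2.1], [-1.5, -1.5], [1.1, -0.8], [-1.1, 0.1], [-1.0, -1.3], [0.3, -1.1], [-2.2, -0.9], [-0.6, -0.6]]
tray
[ 0.5241  0.1466 -0.0802] [[-2.4, -0.8], [1.0, 1.6], [0.1, -5.1]]
coaster [0.4134 0.1555]
coaster [0.4872 0.1496]
coaster [0.561  0.1437]
coaster [0.6347 0.1377]
tumbler [0.6283 0.1362 0.101 ]
ramekin [0.5596 0.1568 0.057 ]
beaker [0.4824 0.1519 0.088 ]
box [0.414  0.1619 0.078 ]
[[0.437  0.1338]
 [0.3876 0.1347]
 [0.3908 0.1882]
 [0.4413 0.1869]]
```

>>> send_rows:
  motion:
    - [[0, 0, -20], -0.1]
    - [[0, 0, -20], -0.1]
    - [[0, 0, -20], -0.066]
    - [[0, 0, -20], 0]
    - [[0, 0, 0], 0]
  gripper: 0

```text
time_s: 3.37
position: [0.2211, 0.5831, 0.3032]
tcp_rot: [[0.083, 0.997, -0.003], [0.997, -0.083, -0.005], [-0.006, -0.003, -1.0]]
force: [0.5, -0.3, 0.5]
opening: 0.999
```

```bash
cat >> h.py <<'E'
def rel(x,y,z,a):
    s=bot.read_state();R=np.array(s['tcp_rot']);p=np.array(s['position'])
    ca=np.degrees(np.arctan2(R[1,0],R[0,0]))
    d=R.T@(np.array([x,y,z])-p)*1000
    print('t%.2f pos'%s['time_s'],p.round(4),'yaw %.2f'%ca,'open %.3f'%s['opening'],'F',np.round(s['force'],1),'| shift',d.round(1),'turn %.3f'%np.radians(ca-a),'tilt',R[2,:2].round(4))
E
python3 -c "
from h import *
rel(.50,.15,.30,84.5)"
```

```text
t3.37 pos [0.2211 0.5831 0.3032] yaw 85.22 open 0.999 F [ 0.5 -0.3  0.5] | shift [-408.4  314.     4.6] turn 0.013 tilt [-0.0057 -0.0029]
```

>>> send_rows:
  motion:
    - [[-32, 25, 0], 0]
    - [[-32, 25, 0], 0]
    - [[-32, 25, 0], 0]
    - [[-32, 25, 0], 0]
    - [[-32, 25, 0], 0]

```text
time_s: 3.78
position: [0.3312, 0.4155, 0.3014]
tcp_rot: [[0.069, 0.998, -0.003], [0.998, -0.069, 0.002], [0.002, -0.003, -1.0]]
force: [0.6, 0.3, -0.0]
opening: 1.002
```

>>> send_rows:
  motion:
    - [[-32, 25, 0], 0]
    - [[-32, 25, 0], 0]
    - [[-32, 25, 0], 0]
    - [[-32, 25, 0], 0]
    - [[-30, 22, 0], 0]

```text
time_s: 4.2
position: [0.4425, 0.2418, 0.2975]
tcp_rot: [[0.069, 0.998, -0.005], [0.998, -0.069, 0.0], [-0.0, -0.005, -1.0]]
force: [0.9, 0.8, 0.4]
opening: 1.002
```

```bash
python3 -c "
from h import *
rel(.50,.15,.30,84.5)"
```

```text
t4.20 pos [0.4425 0.2418 0.2975] yaw 86.05 open 1.002 F [0.9 0.8 0.4] | shift [-87.6  63.7  -2.8] turn 0.027 tilt [-0.0001 -0.0054]
```

>>> send_rows:
  motion:
    - [[-30, 21, -2], 0.027]
    - [[-30, 21, 0], 0]
    - [[-27, 20, 0], 0]
    - [[0, 0, 0], 0]
    - [[0, 0, 0], 0]

```text
time_s: 4.62
position: [0.5015, 0.1371, 0.2955]
tcp_rot: [[0.109, 0.994, -0.007], [0.994, -0.109, -0.002], [-0.003, -0.007, -1.0]]
force: [0.1, 0.5, 0.5]
opening: 1.001
```

Run:
```python
from h import *
rel(.50,.15,.30,84.5)
c=capture('wrist');cv2.imwrite('pics/w1.png',cv2.convertScaleAbs(c['image'],alpha=1.6))
R=cv2.Rodrigues(np.array(c['rvec']))[0];print('cam',-R.T@np.array(c['tvec']).ravel(), R)
```

```text
t4.62 pos [0.5015 0.1371 0.2955] yaw 83.74 open 1.001 F [0.1 0.5 0.5] | shift [12.6 -2.9 -4.5] turn -0.013 tilt [-0.0031 -0.0066]
cam [0.42930093 0.14591355 0.45823725] [[ 0.10930386  0.99400287 -0.00331056]
 [ 0.96094995 -0.10481629  0.25610299]
 [ 0.25422011 -0.03117433 -0.96664383]]
```

View pics/w1.png

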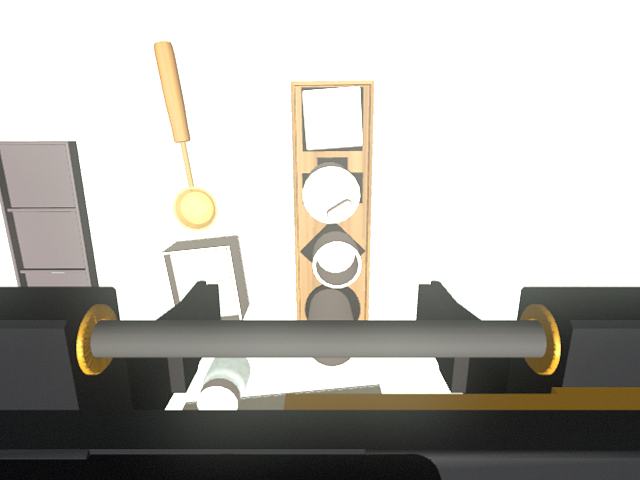

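Run:
```python
from h import *
c=capture('wrist')
for n,uv,z in [('b',(303,88),.078),('b',(362,87),.078),('b',(363,149),.078),('b',(306,151),.078),('box',(333.5,118.7),.078),('beaker',(331,195),.088),('ramekin',(337,264),.057),('trayL',(292,82),.012),('trayR',(373.5,82),.012),('trayL2',(296,300),.012),('trayR2',(369,300),.012)]:print(n,ray(c,uv,z).round(4))
```

```text
b [0.3845 0.1358 0.078 ]
b [0.3894 0.1884 0.078 ]
b [0.4434 0.185  0.078 ]
b [0.4395 0.1321 0.078 ]
box [0.4137 0.1604 0.078 ]
beaker [0.4815 0.151  0.088 ]
ramekin [0.5594 0.1505 0.057 ]
trayL [0.3697 0.1233 0.012 ]
trayR [0.3789 0.2082 0.012 ]
trayL2 [0.6141 0.0974 0.012 ]
trayR2 [0.6234 0.1849 0.012 ]
```

```bash
python3 -c "
from h import *
rel(.414,.1605,.15,85)"
```

```text
t4.72 pos [0.501  0.1383 0.2957] yaw 83.90 open 1.001 F [ 0.1  0.5 -0.5] | shift [ 13.3 -88.  146.2] turn -0.019 tilt [-0.0033 -0.0062]
```

>>> send_rows:
  motion:
    - [[4, -25, 35], -0.02]
    - [[4, -25, 35], 0]
    - [[4, -25, 35], 0]
    - [[2, -20, 35], 0]
    - [[0, 0, 0], 0]

```text
time_s: 5.13
position: [0.4069, 0.1663, 0.1575]
tcp_rot: [[0.078, 0.997, 0.005], [0.997, -0.078, -0.0], [0.0, 0.005, -1.0]]
force: [-1.0, -0.7, -0.3]
opening: 0.999
```

```bash
python3 -c "
from h import *
rel(.414,.1605,.03,85)"
```

```text
t5.13 pos [0.4069 0.1663 0.1575] yaw 85.51 open 0.999 F [-1.  -0.7 -0.3] | shift [ -5.2   6.8 127.5] turn 0.009 tilt [0.0001 0.0052]
```

>>> send_rows:
  motion:
    - [[-5, 7, 0], 0]
    - [[0, 0, 20], 0]
    - [[0, 0, 20], 0]
    - [[0, 0, 10], 0]
    - [[0, 0, 0], 0]

```text
time_s: 5.55
position: [0.4244, 0.1648, 0.1121]
tcp_rot: [[0.068, 0.997, 0.023], [0.998, -0.068, 0.002], [0.003, 0.023, -1.0]]
force: [0.9, -0.1, 0.2]
opening: 0.999
```

```bash
python3 -c "
from h import *
rel(.414,.1605,.03,85)"
```

```text
t5.55 pos [0.4244 0.1648 0.1121] yaw 86.11 open 0.999 F [ 0.9 -0.1  0.2] | shift [ -5.2 -11.9  81.9] turn 0.019 tilt [0.0034 0.0226]
```

>>> send_rows:
  motion:
    - [[-2, -6, 0], 0]
    - [[0, 0, 0], 0]
    - [[0, 0, 0], 0]
    - [[0, 0, 0], 0]
    - [[0, 0, 0], 0]

```text
time_s: 5.97
position: [0.4267, 0.1639, 0.1179]
tcp_rot: [[0.067, 0.997, 0.039], [0.998, -0.067, 0.004], [0.006, 0.038, -0.999]]
force: [-0.6, 0.0, -0.1]
opening: 1.0
```

```bash
python3 -c "
from h import *
rel(.414,.1605,.03,85)
print(bot.read_state()['joint_positions'],bot.read_state()['qvel'])"
```

```text
t5.97 pos [0.4267 0.1639 0.1179] yaw 86.18 open 1.000 F [-0.6  0.  -0.1] | shift [ -4.8 -15.9  87.3] turn 0.021 tilt [0.0062 0.0384]
[ 7.00304700e+00  2.72010535e+01  1.13028082e+02 -1.08268112e-01
  3.75408216e+01 -7.90813196e+01] [-0.1563638  -1.12640426 -0.45427878  0.03267926  0.45308922 -0.14493959]
```

>>> send_rows:
  motion:
    - [[0, 0, 0], 0]
    - [[0, 0, 0], 0]
    - [[0, 0, 0], 0]
    - [[0, 0, 0], 0]
    - [[0, 0, 0], 0]

```text
time_s: 6.38
position: [0.4275, 0.164, 0.1192]
tcp_rot: [[0.066, 0.997, 0.041], [0.998, -0.067, 0.004], [0.007, 0.041, -0.999]]
force: [0.6, -0.3, 1.0]
opening: 1.001
```

```bash
python3 -c "
from h import *
rel(.414,.1605,.03,85)
print(bot.read_state()['joint_positions'],bot.read_state()['qvel'])
capture('scene');capture('scene');capture('scene');capture('scene')
rel(.414,.1605,.03,85)
print(bot.read_state()['joint_positions'],bot.read_state()['qvel'])
"
```

```text
t6.38 pos [0.4275 0.164  0.1192] yaw 86.19 open 1.001 F [ 0.6 -0.3  1. ] | shift [ -5.  -16.9  88.6] turn 0.021 tilt [0.0067 0.0411]
[ 7.00211026e+00  2.70426823e+01  1.12979837e+02 -1.07504066e-01
  3.75906868e+01 -7.90944465e+01] [-0.00392222 -0.01068474 -0.00836602  0.0366106   0.08604811 -0.0890701 ]
t6.58 pos [0.4275 0.164  0.1192] yaw 86.18 open 1.006 F [-0.4 -0.  -0.5] | shift [ -5.  -16.8  88.5] turn 0.021 tilt [0.0067 0.041 ]
[ 7.00117378e+00  2.70516218e+01  1.12980694e+02 -1.08428757e-01
  3.75895431e+01 -7.90893125e+01] [ 0.03610341 -0.05144006  0.08036071 -0.04141793 -0.06637022 -0.02736684]
```

>>> send_rows:
  motion:
    - [[0, 0, -20], 0]
    - [[0, 0, -20], 0]
    - [[0, 0, 0], 0]
    - [[0, 0, 0], 0]
    - [[0, 0, 0], 0]

```text
time_s: 7.0
position: [0.4248, 0.1636, 0.1591]
tcp_rot: [[0.067, 0.997, 0.038], [0.998, -0.067, 0.003], [0.006, 0.037, -0.999]]
force: [0.7, 0.1, -0.3]
opening: 1.003
```

```bash
python3 -c "
from h import *
rel(.414,.1605,.03,85)
"
```

```text
t7.00 pos [0.4248 0.1636 0.1591] yaw 86.17 open 1.003 F [ 0.7  0.1 -0.3] | shift [ -4.6 -15.4 128.5] turn 0.021 tilt [0.006  0.0374]
```

>>> send_rows:
  motion:
    - [[-2, -8, 0], 0.01]
    - [[-2, -8, 0], 0.01]
    - [[0, 0, 0], 0]
    - [[0, 0, 0], 0]
    - [[0, 0, 0], 0]

```text
time_s: 7.42
position: [0.4038, 0.1601, 0.1556]
tcp_rot: [[0.089, 0.996, 0.03], [0.996, -0.089, 0.003], [0.005, 0.03, -1.0]]
force: [-0.5, -0.0, -0.1]
opening: 0.999
```

```bash
python3 -c "
from h import *
rel(.414,.1605,.03,85)
"
```

```text
t7.42 pos [0.4038 0.1601 0.1556] yaw 84.89 open 0.999 F [-0.5 -0.  -0.1] | shift [  0.7   6.3 125.9] turn -0.002 tilt [0.0053 0.0301]
```

>>> send_rows:
  motion:
    - [[0, 1, 5], 0]
    - [[0, 1, 5], 0]
    - [[0, 1, 5], 0]
    - [[0, 1, 5], 0]
    - [[0, 1, 5], 0]

```text
time_s: 7.83
position: [0.4111, 0.1598, 0.1288]
tcp_rot: [[0.089, 0.996, 0.033], [0.996, -0.089, 0.003], [0.006, 0.032, -0.999]]
force: [0.4, -0.3, 0.5]
opening: 0.999
```

```bash
python3 -c "
from h import *
rel(.414,.1605,.03,85)
"
```

```text
t7.83 pos [0.4111 0.1598 0.1288] yaw 84.90 open 0.999 F [ 0.4 -0.3  0.5] | shift [ 0.4 -0.4 98.8] turn -0.002 tilt [0.0057 0.0321]
```

>>> send_rows:
  motion:
    - [[0, 0, 14], 0]
    - [[0, 0, 14], 0]
    - [[0, 0, 14], 0]
    - [[0, 0, 10], 0]
    - [[0, 0, 6], 0]

```text
time_s: 8.25
position: [0.4158, 0.16, 0.0666]
tcp_rot: [[0.089, 0.995, 0.036], [0.996, -0.09, 0.003], [0.006, 0.035, -0.999]]
force: [0.3, -0.6, -0.4]
opening: 1.002
```

```bash
python3 -c "
from h import *
rel(.414,.1605,.03,85)
"
```

```text
t8.25 pos [0.4158 0.16   0.0666] yaw 84.87 open 1.002 F [ 0.3 -0.6 -0.4] | shift [ 0.1 -3.1 36.5] turn -0.002 tilt [0.0064 0.0352]
```

>>> send_rows:
  motion:
    - [[0, -1, 9], 0]
    - [[0, -1, 9], 0]
    - [[0, -1, 9], 0]
    - [[0, 0, 6], 0]
    - [[0, 0, 2], 0]

```text
time_s: 8.67
position: [0.415, 0.1604, 0.0273]
tcp_rot: [[0.09, 0.995, 0.034], [0.996, -0.09, 0.003], [0.006, 0.034, -0.999]]
force: [-0.7, 0.0, 0.3]
opening: 1.0
```

```bash
python3 -c "
from h import *
rel(.414,.1605,.03,85)
c=capture('side');cv2.imwrite('pics/s2.png',cv2.convertScaleAbs(c['image'],alpha=1.6))
"
```

```text
t8.67 pos [0.415  0.1604 0.0273] yaw 84.86 open 1.000 F [-0.7  0.   0.3] | shift [ 0.1 -0.9 -2.8] turn -0.002 tilt [0.0061 0.0341]
```

View pics/s2.png

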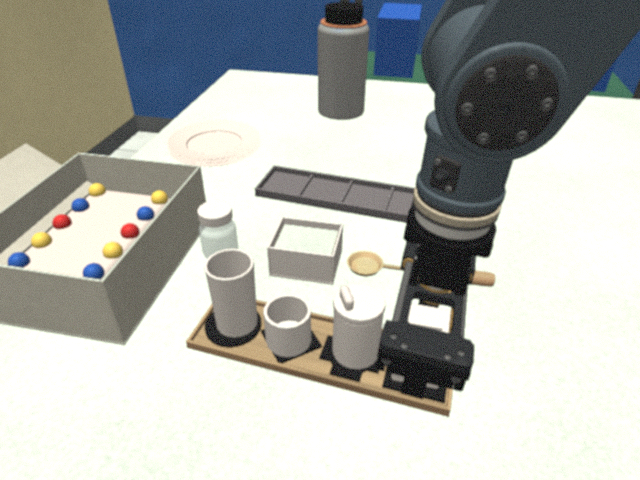

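The side view shows the gripper straddling the box (pixel (425,360)) and clear of the beaker. Closing now.

>>> send_rows:
  motion:
    - [[0, 0, 0], 0]
    - [[0, 0, 0], 0]
    - [[0, 0, 0], 0]
    - [[0, 0, 0], 0]
    - [[0, 0, 0], 0]
  gripper: 1

```text
time_s: 9.13
position: [0.4161, 0.1605, 0.0284]
tcp_rot: [[0.089, 0.995, 0.037], [0.996, -0.09, 0.003], [0.007, 0.037, -0.999]]
force: [-0.6, 0.4, -0.0]
opening: 0.705
```

>>> send_rows:
  motion:
    - [[0, 0, 0], 0]
    - [[0, 0, 0], 0]
    - [[0, 0, 0], 0]
    - [[0, 0, 0], 0]
    - [[0, 0, 0], 0]

```text
time_s: 9.55
position: [0.4162, 0.1605, 0.029]
tcp_rot: [[0.089, 0.995, 0.038], [0.996, -0.09, 0.003], [0.007, 0.037, -0.999]]
force: [-1.0, 0.2, -1.9]
opening: 0.605
```

>>> send_rows:
  motion:
    - [[0, 0, 0], 0]
    - [[0, 0, 0], 0]
    - [[0, 0, -2], 0]
    - [[0, 0, -4], 0]
    - [[0, 0, -8], 0]

```text
time_s: 9.97
position: [0.4145, 0.1603, 0.0423]
tcp_rot: [[0.09, 0.995, 0.034], [0.996, -0.09, 0.003], [0.006, 0.034, -0.999]]
force: [-0.4, -0.9, -1.8]
opening: 0.607
```

>>> send_rows:
  motion:
    - [[0, 0, -16], 0]
    - [[0, 0, -24], 0]
    - [[0, 0, -24], 0]
    - [[0, 0, -16], 0]
    - [[0, 0, -5], 0]

```text
time_s: 10.38
position: [0.4099, 0.1598, 0.1328]
tcp_rot: [[0.09, 0.995, 0.031], [0.996, -0.09, 0.003], [0.005, 0.031, -1.0]]
force: [0.8, -0.6, -1.5]
opening: 0.604
```

```bash
python3 -c "
from h import *
rel(.6589,-.1971,.16,84)
c=capture('side');cv2.imwrite('pics/s3.png',cv2.convertScaleAbs(c['image'],alpha=1.6))
"
```

```text
t10.38 pos [0.4099 0.1598 0.1328] yaw 84.85 open 0.604 F [ 0.8 -0.6 -1.5] | shift [-333.   280.8  -20.3] turn 0.015 tilt [0.0055 0.031 ]
```

View pics/s3.png

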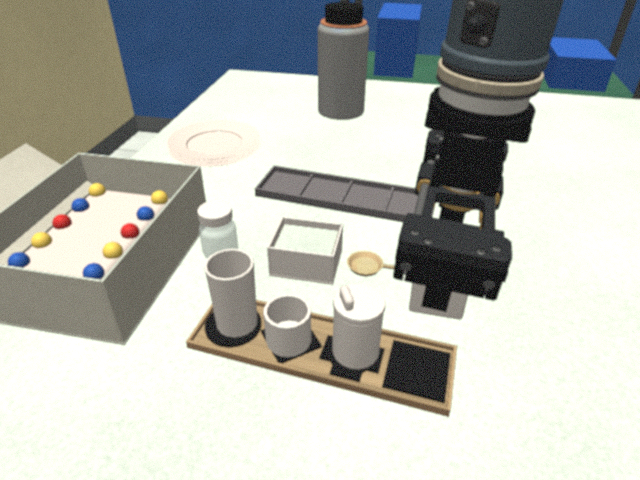

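>>> send_rows:
  motion:
    - [[-10, 6, -20], 0]
    - [[-20, 16, -20], 0]
    - [[-26, 22, -5], 0.01]
    - [[-28, 24, 0], 0]
    - [[-28, 24, 0], 0]

```text
time_s: 10.85
position: [0.4828, 0.0411, 0.1796]
tcp_rot: [[0.089, 0.996, 0.021], [0.996, -0.089, 0.005], [0.006, 0.02, -1.0]]
force: [0.7, 0.6, -1.5]
opening: 0.605
```

>>> send_rows:
  motion:
    - [[-28, 24, 0], 0]
    - [[-28, 24, 0], 0]
    - [[-28, 24, 0], 0]
    - [[-26, 22, 0], 0]
    - [[-20, 16, 0], 0]

```text
time_s: 11.27
position: [0.5824, -0.1068, 0.1762]
tcp_rot: [[0.091, 0.996, 0.015], [0.996, -0.091, 0.006], [0.008, 0.014, -1.0]]
force: [1.1, 1.2, -0.6]
opening: 0.604
```

```bash
python3 -c "
from h import *
rel(.6589,-.1971,.16,84)
"
```

```text
t11.27 pos [ 0.5824 -0.1068  0.1762] yaw 84.77 open 0.604 F [ 1.1  1.2 -0.6] | shift [-83.   84.2  16.8] turn 0.013 tilt [0.0077 0.0141]
```

>>> send_rows:
  motion:
    - [[-19, 20, 0], 0.01]
    - [[-19, 20, 0], 0]
    - [[-18, 18, 0], 0]
    - [[-10, 10, 0], 0]
    - [[-3, 3, 0], 0]

```text
time_s: 11.68
position: [0.6473, -0.1919, 0.168]
tcp_rot: [[0.108, 0.994, 0.007], [0.994, -0.108, 0.009], [0.009, 0.006, -1.0]]
force: [0.9, -0.5, -2.4]
opening: 0.603
```

```bash
python3 -c "
from h import *
rel(.6609,-.1971,.1,84)
c=capture('scene');cv2.imwrite('pics/c4.png',cv2.convertScaleAbs(c['image'],alpha=1.6))
"
```

```text
t11.68 pos [ 0.6473 -0.1919  0.168 ] yaw 83.78 open 0.603 F [ 0.9 -0.5 -2.4] | shift [-4.4 13.7 68. ] turn -0.004 tilt [0.0094 0.0057]
```

View pics/c4.png

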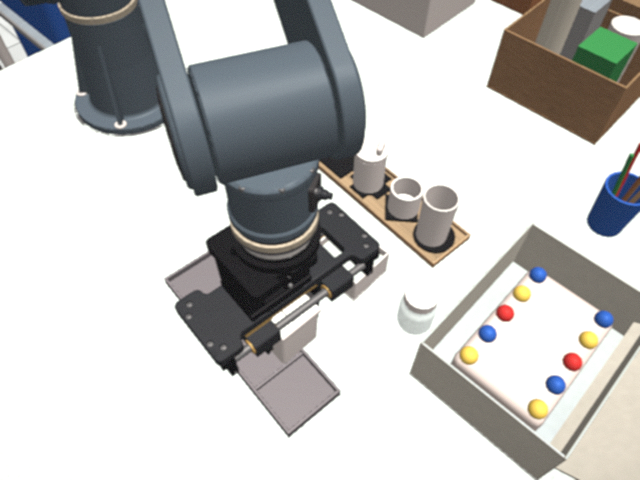

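Box held upright over the rack, with the lid near (297,325). Continue.

>>> send_rows:
  motion:
    - [[-2, 7, 10], 0]
    - [[-2, 6, 14], 0]
    - [[0, 1, 16], 0]
    - [[0, 0, 14], 0]
    - [[0, 0, 8], 0]

```text
time_s: 12.15
position: [0.6594, -0.1926, 0.0991]
tcp_rot: [[0.106, 0.994, 0.002], [0.994, -0.106, 0.012], [0.012, 0.001, -1.0]]
force: [-0.3, 0.3, -2.0]
opening: 0.605
```

```bash
python3 -c "
from h import *
rel(.6609,-.1971,.026,84)
"
```

```text
t12.15 pos [ 0.6594 -0.1926  0.0991] yaw 83.90 open 0.605 F [-0.3  0.3 -2. ] | shift [-5.3  1.9 73.1] turn -0.002 tilt [0.0123 0.0008]
```

>>> send_rows:
  motion:
    - [[-3, 1, 10], 0]
    - [[-2, 1, 14], 0]
    - [[0, 0, 14], 0]
    - [[0, 0, 10], 0]
    - [[0, 0, 4], 0]

```text
time_s: 12.57
position: [0.6585, -0.1935, 0.0385]
tcp_rot: [[0.103, 0.995, -0.004], [0.995, -0.103, 0.016], [0.015, -0.006, -1.0]]
force: [-1.0, -0.6, -1.8]
opening: 0.604
```

```bash
python3 -c "
from h import *
rel(.6609,-.1971,.026,84)
c=capture('scene');cv2.imwrite('pics/c5.png',cv2.resize(cv2.convertScaleAbs(c['image'],alpha=1.6)[230:440,150:400],None,fx=2.8,fy=2.8))
"
```

```text
t12.57 pos [ 0.6585 -0.1935  0.0385] yaw 84.08 open 0.604 F [-1.  -0.6 -1.8] | shift [-3.5  2.8 12.5] turn 0.001 tilt [ 0.015  -0.0059]
```

View pics/c5.png

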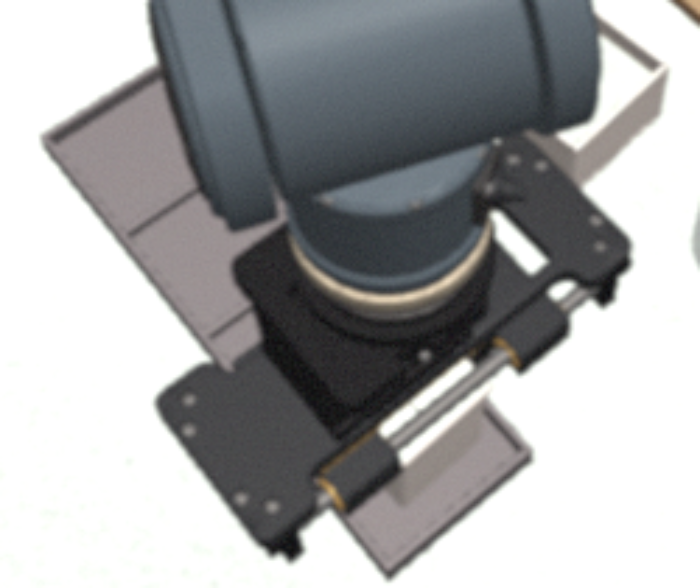

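>>> send_rows:
  motion:
    - [[-2, 1, 3], 0]
    - [[-1, 1, 3], 0]
    - [[0, 0, 3], 0]
    - [[0, 0, 2], 0]
    - [[0, 0, 0], 0]

```text
time_s: 13.03
position: [0.6615, -0.1975, 0.0276]
tcp_rot: [[0.103, 0.995, -0.002], [0.995, -0.103, 0.014], [0.014, -0.003, -1.0]]
force: [0.5, -0.1, -0.9]
opening: 0.603
```

```bash
python3 -c "
from h import *
rel(.6609,-.1971,.026,84)
"
```

```text
t13.03 pos [ 0.6615 -0.1975  0.0276] yaw 84.08 open 0.603 F [ 0.5 -0.1 -0.9] | shift [ 0.4 -0.6  1.6] turn 0.001 tilt [ 0.0141 -0.0033]
```

>>> send_rows:
  motion:
    - [[0, 0, 1], 0]
    - [[0, 0, 0.7], 0]
    - [[0, 0, 0], 0]
    - [[0, 0, 0], 0]
    - [[0, 0, 0], 0]

```text
time_s: 13.45
position: [0.6625, -0.198, 0.0275]
tcp_rot: [[0.103, 0.995, 0.001], [0.995, -0.103, 0.013], [0.013, -0.0, -1.0]]
force: [0.3, 0.2, -0.1]
opening: 0.604
```

>>> send_rows:
  motion:
    - [[0, 0, 0], 0]
    - [[0, 0, 0], 0]
    - [[0, 0, 0], 0]
    - [[0, 0, 0], 0]
    - [[0, 0, 0], 0]
  gripper: 0.1

```text
time_s: 13.87
position: [0.6636, -0.1985, 0.029]
tcp_rot: [[0.103, 0.995, 0.004], [0.995, -0.103, 0.012], [0.012, 0.002, -1.0]]
force: [0.7, 0.0, -0.3]
opening: 0.868
```

>>> send_rows:
  motion:
    - [[0, 0, 0], 0]
    - [[0, 0, 0], 0]
    - [[0, 0, 0], 0]
    - [[0, 0, -4], 0]
    - [[0, 0, -10], 0]

```text
time_s: 14.28
position: [0.6623, -0.198, 0.0419]
tcp_rot: [[0.103, 0.995, 0.0], [0.995, -0.103, 0.013], [0.013, -0.001, -1.0]]
force: [0.0, 0.5, 0.9]
opening: 0.897
```

>>> send_rows:
  motion:
    - [[0, 0, -25], 0]
    - [[0, 0, -30], 0]
    - [[0, 0, -30], 0]
    - [[0, 0, -25], 0]
    - [[0, 0, -10], 0]

```text
time_s: 14.7
position: [0.6608, -0.1991, 0.1675]
tcp_rot: [[0.103, 0.995, -0.004], [0.995, -0.103, 0.016], [0.015, -0.006, -1.0]]
force: [1.1, -0.9, 0.1]
opening: 0.897
```

```bash
python3 -c "
from h import *
rel(.4815,.151,.16,84)
c=capture('side');cv2.imwrite('pics/s6.png',cv2.convertScaleAbs(c['image'],alpha=1.6))
"
```

```text
t14.70 pos [ 0.6608 -0.1991  0.1675] yaw 84.07 open 0.897 F [ 1.1 -0.9  0.1] | shift [ 329.5 -214.4   13.7] turn 0.001 tilt [ 0.0151 -0.006 ]
```

View pics/s6.png

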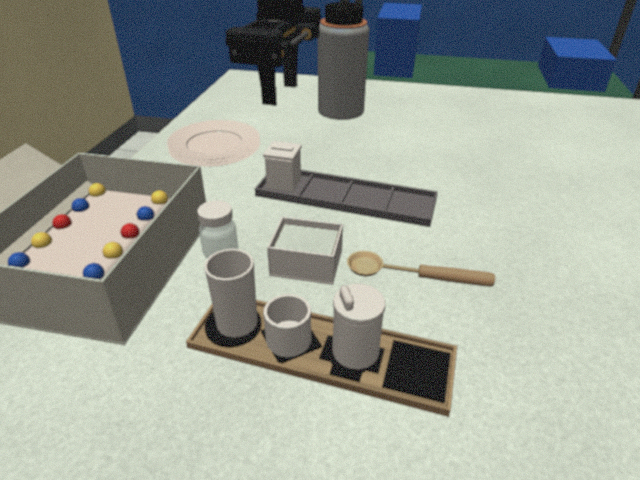

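>>> send_rows:
  motion:
    - [[20, -12, 0], 0]
    - [[30, -19, 0], 0]
    - [[30, -20, 0], 0]
    - [[30, -20, 0], 0]
    - [[30, -20, 0], 0]

```text
time_s: 15.17
position: [0.5873, -0.0551, 0.1693]
tcp_rot: [[0.114, 0.993, 0.007], [0.993, -0.114, 0.008], [0.009, 0.006, -1.0]]
force: [0.9, 0.1, -0.1]
opening: 0.902
```

>>> send_rows:
  motion:
    - [[30, -20, 0], 0]
    - [[30, -20, 0], 0]
    - [[30, -20, 0], 0]
    - [[30, -18, 0], 0]
    - [[20, -12, 0], 0]

```text
time_s: 15.58
position: [0.503, 0.1024, 0.1656]
tcp_rot: [[0.116, 0.993, -0.004], [0.993, -0.116, 0.01], [0.01, -0.005, -1.0]]
force: [0.1, 0.9, -0.1]
opening: 0.902
```

```bash
python3 -c "
from h import *
rel(.4815,.151,.12,84)
"
```

```text
t15.58 pos [0.503  0.1024 0.1656] yaw 83.35 open 0.902 F [ 0.1  0.9 -0.1] | shift [ 45.3 -26.8  46.2] turn -0.011 tilt [ 0.0098 -0.0053]
```

>>> send_rows:
  motion:
    - [[16, -9, 4], -0.01]
    - [[14, -7, 6], 0]
    - [[8, -4, 6], 0]
    - [[2, -1, 4], 0]
    - [[0, 0, 0], 0]
  gripper: 0

```text
time_s: 16.0
position: [0.4778, 0.1513, 0.1421]
tcp_rot: [[0.098, 0.995, -0.014], [0.995, -0.098, 0.01], [0.009, -0.015, -1.0]]
force: [0.3, -0.1, -0.5]
opening: 0.997
```

```bash
python3 -c "
from h import *
rel(.4815,.151,.04,84)
"
```

```text
t16.00 pos [0.4778 0.1513 0.1421] yaw 84.39 open 0.997 F [ 0.3 -0.1 -0.5] | shift [ -0.9   5.3 102. ] turn 0.007 tilt [ 0.009  -0.0149]
```

>>> send_rows:
  motion:
    - [[0, 1, 10], 0]
    - [[0, 1, 16], 0]
    - [[0, 1, 16], 0]
    - [[0, 1, 12], 0]
    - [[0, 0, 6], 0]

```text
time_s: 16.42
position: [0.4863, 0.1476, 0.0786]
tcp_rot: [[0.102, 0.995, -0.007], [0.995, -0.102, 0.01], [0.009, -0.008, -1.0]]
force: [0.9, 0.4, -0.2]
opening: 1.001
```

```bash
python3 -c "
from h import *
rel(.4815,.151,.04,84)
"
```

```text
t16.42 pos [0.4863 0.1476 0.0786] yaw 84.14 open 1.001 F [ 0.9  0.4 -0.2] | shift [ 2.6 -4.8 38.6] turn 0.002 tilt [ 0.0089 -0.0079]
```

>>> send_rows:
  motion:
    - [[1, -2, 6], 0]
    - [[1, -2, 9], 0]
    - [[0, -1, 9], 0]
    - [[0, 0, 6], 0]
    - [[0, 0, 3], 0]

```text
time_s: 16.83
position: [0.483, 0.1474, 0.0416]
tcp_rot: [[0.107, 0.994, -0.007], [0.994, -0.107, 0.009], [0.008, -0.008, -1.0]]
force: [0.9, -0.2, 0.6]
opening: 0.997
```

```bash
python3 -c "
from h import *
rel(.4815,.151,.04,84)
"
```

```text
t16.83 pos [0.483  0.1474 0.0416] yaw 83.85 open 0.997 F [ 0.9 -0.2  0.6] | shift [ 3.4 -1.8  1.7] turn -0.003 tilt [ 0.0084 -0.0077]
```

>>> send_rows:
  motion:
    - [[2, -1, 1], 0]
    - [[1, 0, 0], 0]
    - [[0, 0, 0], 0]
    - [[0, 0, 0], 0]
    - [[0, 0, 0], 0]
  gripper: 1

```text
time_s: 17.25
position: [0.4829, 0.1508, 0.0407]
tcp_rot: [[0.107, 0.994, -0.006], [0.994, -0.107, 0.009], [0.009, -0.007, -1.0]]
force: [0.2, 0.2, 0.4]
opening: 0.708
```

>>> send_rows:
  motion:
    - [[0, 0, 0], 0]
    - [[0, 0, 0], 0]
    - [[0, 0, 0], 0]
    - [[0, 0, 0], 0]
    - [[0, 0, 0], 0]

```text
time_s: 17.67
position: [0.4834, 0.151, 0.0416]
tcp_rot: [[0.107, 0.994, -0.004], [0.994, -0.107, 0.009], [0.009, -0.005, -1.0]]
force: [-0.1, 0.4, -0.4]
opening: 0.623
```

```bash
python3 -c "
from h import *
rel(.4815,.151,.04,84)
"
```

```text
t17.67 pos [0.4834 0.151  0.0416] yaw 83.86 open 0.623 F [-0.1  0.4 -0.4] | shift [-0.2 -1.9  1.6] turn -0.002 tilt [ 0.0089 -0.0047]
```

>>> send_rows:
  motion:
    - [[0, 0, 0], 0]
    - [[0, 0, -3], 0]
    - [[0, 0, -8], 0]
    - [[0, 0, -16], 0]
    - [[0, 0, -24], 0]

```text
time_s: 18.08
position: [0.48, 0.15, 0.0909]
tcp_rot: [[0.107, 0.994, -0.015], [0.994, -0.107, 0.008], [0.007, -0.016, -1.0]]
force: [-0.1, 0.9, -0.7]
opening: 0.624
```

>>> send_rows:
  motion:
    - [[0, 0, -30], 0]
    - [[0, 0, -30], 0]
    - [[-10, 0, -25], 0]
    - [[-22, 3, -10], 0]
    - [[-28, 6, 0], 0]

```text
time_s: 18.5
position: [0.4842, 0.0911, 0.1964]
tcp_rot: [[0.1, 0.995, -0.008], [0.995, -0.1, 0.01], [0.009, -0.009, -1.0]]
force: [1.1, -0.3, -1.6]
opening: 0.623
```

```bash
python3 -c "
from h import *
rel(.587,-.1896,.18,84)
"
```

```text
t18.50 pos [0.4842 0.0911 0.1964] yaw 84.24 open 0.623 F [ 1.1 -0.3 -1.6] | shift [-269.1  130.6   12.8] turn 0.004 tilt [ 0.009  -0.0085]
```

>>> send_rows:
  motion:
    - [[-28, 12, 0], 0]
    - [[-28, 13, 0], 0]
    - [[-28, 14, 0], 0]
    - [[-28, 14, 0], 0]
    - [[-28, 14, 0], 0]

```text
time_s: 18.92
position: [0.5354, -0.0591, 0.2012]
tcp_rot: [[0.096, 0.995, -0.002], [0.995, -0.096, 0.009], [0.009, -0.003, -1.0]]
force: [0.6, 0.8, -1.7]
opening: 0.616
```

>>> send_rows:
  motion:
    - [[-28, 14, 0], 0]
    - [[-28, 14, 0], 0]
    - [[-26, 13, 0], 0]
    - [[-18, 9, 4], 0]
    - [[-9, 4, 6], 0]

```text
time_s: 19.33
position: [0.5811, -0.1837, 0.1946]
tcp_rot: [[0.1, 0.995, 0.004], [0.995, -0.1, 0.005], [0.005, 0.004, -1.0]]
force: [-0.0, -0.1, -1.0]
opening: 0.622
```

```bash
python3 -c "
from h import *
rel(.587,-.1896,.12,84)
"
```

```text
t19.33 pos [ 0.5811 -0.1837  0.1946] yaw 84.24 open 0.622 F [-0.  -0.1 -1. ] | shift [-5.6  6.2 74.6] turn 0.004 tilt [0.0053 0.0035]
```

>>> send_rows:
  motion:
    - [[-2, 2, 14], 0]
    - [[-1, 2, 20], 0]
    - [[0, 1, 22], 0]
    - [[0, 0, 18], 0]
    - [[0, 0, 10], 0]

```text
time_s: 19.75
position: [0.5871, -0.1898, 0.1108]
tcp_rot: [[0.105, 0.994, 0.009], [0.994, -0.105, 0.003], [0.003, 0.009, -1.0]]
force: [-0.2, -0.3, -0.6]
opening: 0.615
```

```bash
python3 -c "
from h import *
rel(.587,-.1896,.0375,84)
"
```

```text
t19.75 pos [ 0.5871 -0.1898  0.1108] yaw 83.99 open 0.615 F [-0.2 -0.3 -0.6] | shift [-0.1 -0.8 73.3] turn -0.000 tilt [0.0035 0.0089]
```

>>> send_rows:
  motion:
    - [[0, 0, 8], 0]
    - [[0, 0, 14], 0]
    - [[0, 0, 15], 0]
    - [[0, 0, 12], 0]
    - [[0, 0, 6], 0]

```text
time_s: 20.17
position: [0.5864, -0.1865, 0.0536]
tcp_rot: [[0.103, 0.995, 0.007], [0.995, -0.103, 0.004], [0.005, 0.007, -1.0]]
force: [1.0, 1.0, -1.0]
opening: 0.621
```

```bash
python3 -c "
from h import *
rel(.587,-.1896,.0375,84)
"
```

```text
t20.17 pos [ 0.5864 -0.1865  0.0536] yaw 84.12 open 0.621 F [ 1.  1. -1.] | shift [-3.1  0.8 16.1] turn 0.002 tilt [0.0049 0.0069]
```

>>> send_rows:
  motion:
    - [[-2, 0, 4], 0]
    - [[0, 0, 5], 0]
    - [[0, 0, 4], 0]
    - [[0, 0, 2], 0]
    - [[0, 0, 0], 0]

```text
time_s: 20.58
position: [0.5868, -0.1882, 0.0377]
tcp_rot: [[0.102, 0.995, 0.008], [0.995, -0.102, 0.004], [0.005, 0.007, -1.0]]
force: [-1.0, 0.2, -1.0]
opening: 0.622
```

```bash
python3 -c "
from h import *
rel(.587,-.1896,.0375,84)
"
```

```text
t20.58 pos [ 0.5868 -0.1882  0.0377] yaw 84.16 open 0.622 F [-1.   0.2 -1. ] | shift [-1.3  0.4  0.2] turn 0.003 tilt [0.0048 0.0075]
```

>>> send_rows:
  motion:
    - [[0, 0, 0.7], 0]
    - [[0, 0, 0.5], 0]
    - [[0, 0, 0], 0]
    - [[0, 0, 0], 0]
    - [[0, 0, 0], 0]

```text
time_s: 21.0
position: [0.588, -0.1889, 0.0382]
tcp_rot: [[0.102, 0.995, 0.011], [0.995, -0.102, 0.002], [0.003, 0.011, -1.0]]
force: [1.0, -0.3, -0.5]
opening: 0.617
```

>>> send_rows:
  motion:
    - [[0, 0, 0], 0]
    - [[0, 0, 0], 0]
    - [[0, 0, 0], 0]
    - [[0, 0, 0], 0]
    - [[0, 0, 0], 0]
  gripper: 0

```text
time_s: 21.42
position: [0.5887, -0.1893, 0.0392]
tcp_rot: [[0.102, 0.995, 0.013], [0.995, -0.102, 0.001], [0.003, 0.013, -1.0]]
force: [0.2, 0.4, 0.6]
opening: 0.915
```

>>> send_rows:
  motion:
    - [[0, 0, 0], 0]
    - [[0, 0, 0], 0]
    - [[0, 0, 0], 0]
    - [[0, 0, -4], 0]
    - [[0, 0, -10], 0]

```text
time_s: 21.83
position: [0.5872, -0.1887, 0.052]
tcp_rot: [[0.102, 0.995, 0.009], [0.995, -0.102, 0.003], [0.004, 0.009, -1.0]]
force: [-0.0, -0.4, 1.1]
opening: 0.998
```

>>> send_rows:
  motion:
    - [[0, 0, -25], 0]
    - [[0, 0, -30], 0]
    - [[0, 0, -30], 0]
    - [[0, 0, -25], 0]
    - [[0, 0, -10], 0]

```text
time_s: 22.25
position: [0.5845, -0.1884, 0.1783]
tcp_rot: [[0.102, 0.995, 0.005], [0.995, -0.102, 0.006], [0.006, 0.004, -1.0]]
force: [0.4, -1.1, -0.3]
opening: 1.003
```

```bash
python3 -c "
from h import *
rel(.5594,.151,.16,84)
c=capture('side');cv2.imwrite('pics/s7.png',cv2.convertScaleAbs(c['image'],alpha=1.6))
"
```

```text
t22.25 pos [ 0.5845 -0.1884  0.1783] yaw 84.14 open 1.003 F [ 0.4 -1.1 -0.3] | shift [335.  -59.7  20. ] turn 0.002 tilt [0.006  0.0044]
```

View pics/s7.png

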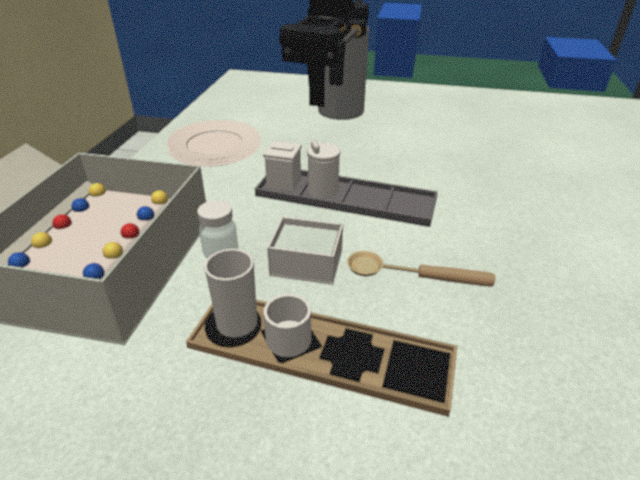

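>>> send_rows:
  motion:
    - [[20, -3, 0], 0]
    - [[30, -5, 0], 0]
    - [[30, -6, 0], 0]
    - [[30, -6, 0], 0]
    - [[30, -6, 0], 0]

```text
time_s: 22.72
position: [0.5764, -0.0508, 0.1838]
tcp_rot: [[0.113, 0.993, 0.018], [0.994, -0.113, -0.003], [-0.001, 0.019, -1.0]]
force: [0.1, -0.5, -0.7]
opening: 1.001
```

>>> send_rows:
  motion:
    - [[30, -6, 0], 0]
    - [[30, -6, 0], 0]
    - [[30, -6, 0], 0]
    - [[30, -6, 0], 0]
    - [[20, -4, 0], 0]

```text
time_s: 23.13
position: [0.5604, 0.0998, 0.1828]
tcp_rot: [[0.114, 0.993, 0.015], [0.994, -0.113, -0.002], [-0.0, 0.015, -1.0]]
force: [1.4, -0.3, -0.7]
opening: 1.001
```

```bash
python3 -c "
from h import *
rel(.5594,.151,.14,84)
"
```

```text
t23.13 pos [0.5604 0.0998 0.1828] yaw 83.48 open 1.001 F [ 1.4 -0.3 -0.7] | shift [50.8 -7.5 42.7] turn -0.009 tilt [-0.0005  0.0154]
```

>>> send_rows:
  motion:
    - [[18, -2, 0], -0.009]
    - [[14, -2, 0], 0]
    - [[6, -1, 0], 0]
    - [[0, 0, 0], 0]
    - [[0, 0, 0], 0]

```text
time_s: 23.55
position: [0.5557, 0.1452, 0.1819]
tcp_rot: [[0.096, 0.995, 0.011], [0.995, -0.096, -0.002], [-0.0, 0.012, -1.0]]
force: [-0.4, -0.2, -0.3]
opening: 1.001
```

```bash
python3 -c "
from h import *
rel(.5594,.151,.14,84)
c=capture('wrist');cv2.imwrite('pics/w8.png',cv2.convertScaleAbs(c['image'],alpha=1.2))
c=capture('side')
print(recognise('side','ramekin')[:1])
"
```

```text
t23.55 pos [0.5557 0.1452 0.1819] yaw 84.48 open 1.001 F [-0.4 -0.2 -0.3] | shift [ 6.1  2.7 42. ] turn 0.008 tilt [-0.0004  0.0115]
[{'xy': [288.3, 324.8], 'p': 0.95}]
```

View pics/w8.png

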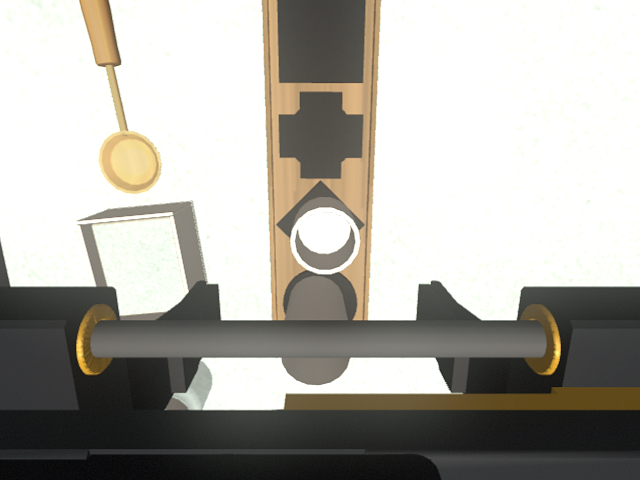

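The wrist view shows the ramekin rim centred at (325,240), with the bare coasters above it and the tumbler below.

```bash
python3 -c "
from h import *
c=capture('wrist');p=ray(c,(325,240),.057);print(p)
rel(p[0],p[1],.034,84)
"
```

```text
[0.55958864 0.14952313 0.057     ]
t23.75 pos [0.5562 0.1442 0.1821] yaw 84.36 open 1.003 F [-0.4  0.2 -0.2] | shift [  5.6   1.1 148.1] turn 0.006 tilt [-0.0002  0.012 ]
```

>>> send_rows:
  motion:
    - [[3, 1, 12], 0]
    - [[2, 0, 18], 0]
    - [[0, 0, 20], 0]
    - [[0, 0, 18], 0]
    - [[0, 0, 12], 0]

```text
time_s: 24.17
position: [0.5637, 0.1461, 0.1006]
tcp_rot: [[0.104, 0.994, 0.023], [0.995, -0.104, -0.001], [0.001, 0.023, -1.0]]
force: [-0.8, -0.1, 0.4]
opening: 1.001
```

```bash
python3 -c "
from h import *
rel(.5595,.1495,.034,84)
"
```

```text
t24.17 pos [0.5637 0.1461 0.1006] yaw 84.01 open 1.001 F [-0.8 -0.1  0.4] | shift [ 2.9 -6.  66.5] turn 0.000 tilt [0.0013 0.0226]
```

>>> send_rows:
  motion:
    - [[1, -2, 8], 0]
    - [[1, -2, 13], 0]
    - [[0, -1, 13], 0]
    - [[0, 0, 11], 0]
    - [[0, 0, 7], 0]

```text
time_s: 24.58
position: [0.5588, 0.1465, 0.0413]
tcp_rot: [[0.109, 0.994, 0.018], [0.994, -0.109, -0.002], [0.0, 0.018, -1.0]]
force: [0.1, -0.1, -0.2]
opening: 1.003
```

```bash
python3 -c "
from h import *
rel(.5595,.1495,.034,84)
"
```

```text
t24.58 pos [0.5588 0.1465 0.0413] yaw 83.76 open 1.003 F [ 0.1 -0.1 -0.2] | shift [3.1 0.3 7.3] turn -0.004 tilt [0.0005 0.0182]
```

>>> send_rows:
  motion:
    - [[2, 0, 3], 0]
    - [[1, 0, 3], 0]
    - [[0, 0, 1], 0]
    - [[0, 0, 0], 0]
    - [[0, 0, 0], 0]
  gripper: 1

```text
time_s: 25.0
position: [0.5594, 0.1494, 0.0324]
tcp_rot: [[0.11, 0.994, 0.017], [0.994, -0.11, -0.002], [0.0, 0.017, -1.0]]
force: [-0.4, 0.3, -0.5]
opening: 0.705
```

>>> send_rows:
  motion:
    - [[0, 0, 0], 0]
    - [[0, 0, 0], 0]
    - [[0, 0, 0], 0]
    - [[0, 0, 0], 0]
    - [[0, 0, 0], 0]

```text
time_s: 25.42
position: [0.5605, 0.1496, 0.0342]
tcp_rot: [[0.109, 0.994, 0.02], [0.994, -0.109, -0.001], [0.001, 0.02, -1.0]]
force: [-0.4, -0.3, -0.6]
opening: 0.597
```

```bash
python3 -c "
from h import *
rel(.5595,.1495,.034,84)
"
```

```text
t25.42 pos [0.5605 0.1496 0.0342] yaw 83.72 open 0.597 F [-0.4 -0.3 -0.6] | shift [-0.2 -1.   0.2] turn -0.005 tilt [0.0009 0.0205]
```

>>> send_rows:
  motion:
    - [[0, 0, 0], 0]
    - [[0, 0, -3], 0]
    - [[0, 0, -8], 0]
    - [[0, 0, -16], 0]
    - [[0, 0, -24], 0]

```text
time_s: 25.83
position: [0.5556, 0.1492, 0.0831]
tcp_rot: [[0.11, 0.994, 0.009], [0.994, -0.11, -0.002], [-0.001, 0.009, -1.0]]
force: [1.0, -0.0, -0.4]
opening: 0.602
```

>>> send_rows:
  motion:
    - [[0, 0, -30], 0]
    - [[0, 0, -30], 0]
    - [[-10, 0, -25], 0]
    - [[-22, -1, -10], 0]
    - [[-28, -2, 0], 0]

```text
time_s: 26.25
position: [0.5473, 0.0931, 0.1895]
tcp_rot: [[0.103, 0.994, 0.02], [0.995, -0.103, -0.0], [0.002, 0.02, -1.0]]
force: [0.4, -0.3, -0.9]
opening: 0.605
```

```bash
python3 -c "
from h import *
rel(.5125,-.1817,.18,84)
c=capture('side');cv2.imwrite('pics/s9.png',cv2.convertScaleAbs(c['image'],alpha=1.6))
"
```

```text
t26.25 pos [0.5473 0.0931 0.1895] yaw 84.09 open 0.605 F [ 0.4 -0.3 -0.9] | shift [-276.9   -6.5    9. ] turn 0.002 tilt [0.0016 0.0196]
```

View pics/s9.png

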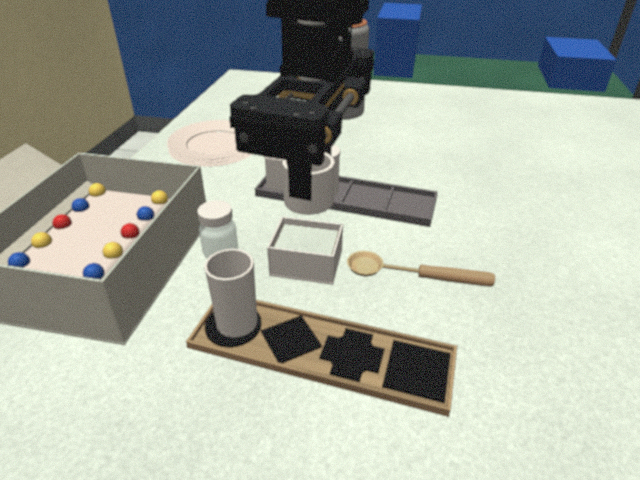

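Ramekin held upright at about (308,180). Carry on.

>>> send_rows:
  motion:
    - [[-28, 0, 0], 0]
    - [[-28, 0, 0], 0]
    - [[-28, 0, 0], 0]
    - [[-28, 0, 0], 0]
    - [[-28, 0, 0], 0]

```text
time_s: 26.72
position: [0.5299, -0.0529, 0.1938]
tcp_rot: [[0.1, 0.995, 0.022], [0.995, -0.1, -0.004], [-0.001, 0.023, -1.0]]
force: [0.2, -0.4, -1.1]
opening: 0.604
```

>>> send_rows:
  motion:
    - [[-28, 0, 0], 0]
    - [[-28, 0, 0], 0]
    - [[-26, 0, 0], 0]
    - [[-20, 0, 4], 0]
    - [[-10, 0, 6], 0]

```text
time_s: 27.13
position: [0.5173, -0.1731, 0.1874]
tcp_rot: [[0.104, 0.994, 0.026], [0.995, -0.104, -0.007], [-0.004, 0.027, -1.0]]
force: [0.0, -0.6, -0.7]
opening: 0.597
```

```bash
python3 -c "
from h import *
rel(.5125,-.1817,.12,84)
"
```

```text
t27.13 pos [ 0.5173 -0.1731  0.1874] yaw 84.01 open 0.597 F [ 0.  -0.6 -0.7] | shift [-8.8 -5.6 67.3] turn 0.000 tilt [-0.0044  0.027 ]
```

>>> send_rows:
  motion:
    - [[-4, -2, 14], 0]
    - [[-3, -2, 20], 0]
    - [[0, -1, 22], 0]
    - [[0, 0, 18], 0]
    - [[0, 0, 10], 0]

```text
time_s: 27.55
position: [0.5152, -0.1838, 0.1033]
tcp_rot: [[0.111, 0.993, 0.033], [0.994, -0.11, -0.011], [-0.007, 0.034, -0.999]]
force: [-0.5, 0.9, -0.5]
opening: 0.596
```

```bash
python3 -c "
from h import *
rel(.5125,-.1817,.030,84)
"
```

```text
t27.55 pos [ 0.5152 -0.1838  0.1033] yaw 83.65 open 0.596 F [-0.5  0.9 -0.5] | shift [ 2.3 -5.4 73.1] turn -0.006 tilt [-0.0069  0.0342]
```

>>> send_rows:
  motion:
    - [[1, -3, 8], -0.005]
    - [[0, -2, 14], 0]
    - [[0, 0, 15], 0]
    - [[0, 0, 12], 0]
    - [[0, 0, 6], 0]

```text
time_s: 27.97
position: [0.5116, -0.18, 0.0456]
tcp_rot: [[0.102, 0.994, 0.032], [0.995, -0.102, -0.009], [-0.006, 0.033, -0.999]]
force: [-0.6, 0.3, -0.9]
opening: 0.599
```

```bash
python3 -c "
from h import *
rel(.5125,-.1817,.030,84)
c=capture('scene');cv2.imwrite('pics/c9.png',cv2.convertScaleAbs(c['image'],alpha=1.6))
"
```

```text
t27.97 pos [ 0.5116 -0.18    0.0456] yaw 84.12 open 0.599 F [-0.6  0.3 -0.9] | shift [-1.6  0.5 15.6] turn 0.002 tilt [-0.0058  0.0331]
```

View pics/c9.png

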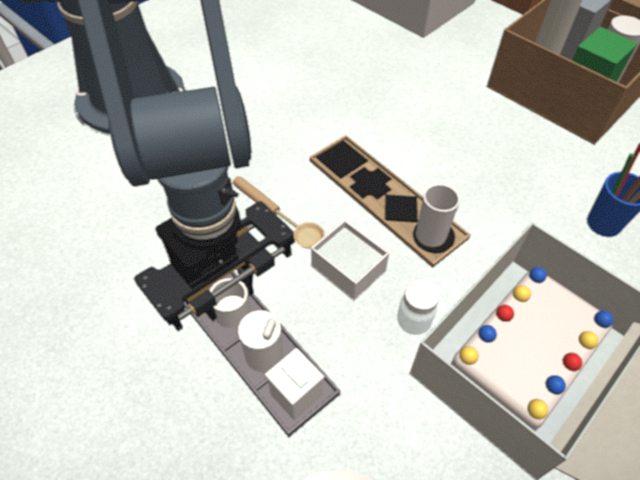

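Clear of the beaker (260,340). Lower and release.

>>> send_rows:
  motion:
    - [[-1, 0, 4], 0]
    - [[0, 0, 5], 0]
    - [[0, 0, 4], 0]
    - [[0, 0, 2], 0]
    - [[0, 0, 0], 0]

```text
time_s: 28.43
position: [0.5132, -0.181, 0.0306]
tcp_rot: [[0.101, 0.994, 0.035], [0.995, -0.101, -0.01], [-0.007, 0.035, -0.999]]
force: [-0.0, -0.2, -1.0]
opening: 0.602
```

```bash
python3 -c "
from h import *
rel(.5125,-.1817,.030,84)
"
```

```text
t28.43 pos [ 0.5132 -0.181   0.0306] yaw 84.20 open 0.602 F [-0.  -0.2 -1. ] | shift [-0.8 -0.7  0.6] turn 0.003 tilt [-0.0068  0.0354]
```

>>> send_rows:
  motion:
    - [[0, 0, 1], 0]
    - [[0, 0, 0.5], 0]
    - [[0, 0, 0], 0]
    - [[0, 0, 0], 0]
    - [[0, 0, 0], 0]

```text
time_s: 28.85
position: [0.514, -0.1815, 0.03]
tcp_rot: [[0.101, 0.994, 0.037], [0.995, -0.101, -0.012], [-0.008, 0.037, -0.999]]
force: [-0.3, -0.1, -1.3]
opening: 0.601
```

>>> send_rows:
  motion:
    - [[0, 0, 0], 0]
    - [[0, 0, 0], 0]
    - [[0, 0, 0], 0]
    - [[0, 0, 0], 0]
    - [[0, 0, 0], 0]
  gripper: 0

```text
time_s: 29.27
position: [0.5146, -0.1819, 0.0308]
tcp_rot: [[0.101, 0.994, 0.038], [0.995, -0.101, -0.012], [-0.009, 0.039, -0.999]]
force: [1.5, -1.4, 0.2]
opening: 0.895
```

>>> send_rows:
  motion:
    - [[0, 0, 0], 0]
    - [[0, 0, 0], 0]
    - [[0, 0, 0], 0]
    - [[0, 0, -4], 0]
    - [[0, 0, -10], 0]

```text
time_s: 29.68
position: [0.5131, -0.1812, 0.044]
tcp_rot: [[0.101, 0.994, 0.035], [0.995, -0.101, -0.011], [-0.007, 0.036, -0.999]]
force: [0.0, 0.0, -0.6]
opening: 0.997
```

>>> send_rows:
  motion:
    - [[0, 0, -25], 0]
    - [[0, 0, -30], 0]
    - [[0, 0, -35], 0]
    - [[0, 0, -35], 0]
    - [[0, 0, -15], 0]

```text
time_s: 30.1
position: [0.5055, -0.1783, 0.1896]
tcp_rot: [[0.102, 0.994, 0.028], [0.995, -0.101, -0.006], [-0.004, 0.029, -1.0]]
force: [0.4, 0.2, 0.5]
opening: 0.996
```

```bash
python3 -c "
from h import *
rel(.6275,.136,.2,84)
c=capture('side');cv2.imwrite('pics/s10.png',cv2.convertScaleAbs(c['image'],alpha=1.6))
"
```

```text
t30.10 pos [ 0.5055 -0.1783  0.1896] yaw 84.17 open 0.996 F [0.4 0.2 0.5] | shift [325.   89.7  -9. ] turn 0.003 tilt [-0.0036  0.0286]
```

View pics/s10.png

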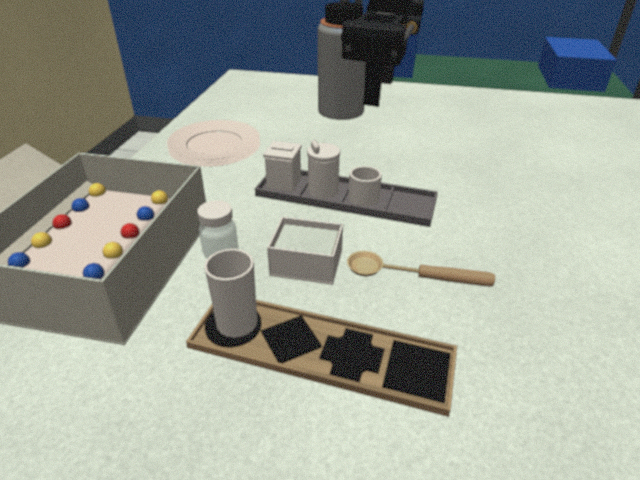

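>>> send_rows:
  motion:
    - [[20, 6, -2], 0]
    - [[30, 9, -2], 0]
    - [[30, 9, 0], 0]
    - [[30, 9, 0], 0]
    - [[30, 9, 0], 0]

```text
time_s: 30.57
position: [0.5643, -0.0465, 0.2033]
tcp_rot: [[0.113, 0.993, 0.041], [0.994, -0.113, -0.016], [-0.012, 0.043, -0.999]]
force: [1.5, -0.9, -0.3]
opening: 0.999
```

>>> send_rows:
  motion:
    - [[30, 8, 0], 0]
    - [[30, 8, 0], 0]
    - [[30, 7, 0], 0]
    - [[30, 6, 0], 0]
    - [[20, 4, 0], 0]

```text
time_s: 30.98
position: [0.6135, 0.0977, 0.2051]
tcp_rot: [[0.113, 0.993, 0.042], [0.994, -0.112, -0.016], [-0.011, 0.044, -0.999]]
force: [0.6, 0.1, 1.6]
opening: 1.001
```

```bash
python3 -c "
from h import *
rel(.6275,.136,.18,84)
"
```

```text
t30.98 pos [0.6135 0.0977 0.2051] yaw 83.54 open 1.001 F [0.6 0.1 1.6] | shift [39.9  8.5 25.1] turn -0.008 tilt [-0.0112  0.044 ]
```

>>> send_rows:
  motion:
    - [[15, 2, 0], -0.008]
    - [[12, 1, 0], 0]
    - [[6, 0, 0], 0]
    - [[0, 0, 0], 0]
    - [[0, 0, 0], 0]

```text
time_s: 31.4
position: [0.6191, 0.1371, 0.2054]
tcp_rot: [[0.098, 0.994, 0.042], [0.995, -0.097, -0.015], [-0.011, 0.043, -0.999]]
force: [-0.1, -1.0, 0.3]
opening: 1.004
```

```bash
python3 -c "
from h import *
rel(.6275,.136,.065,84)
c=capture('wrist');cv2.imwrite('pics/w11.png',cv2.convertScaleAbs(c['image'],alpha=1.2))
"
```

```text
t31.40 pos [0.6191 0.1371 0.2054] yaw 84.38 open 1.004 F [-0.1 -1.   0.3] | shift [  1.3   2.4 140.6] turn 0.007 tilt [-0.0111  0.0432]
```

View pics/w11.png

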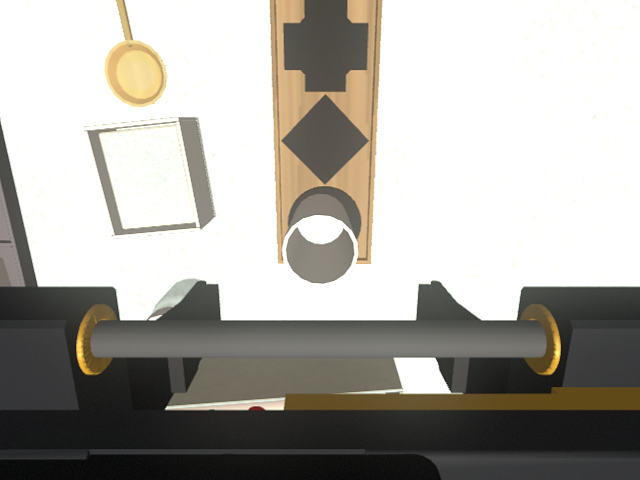

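The tumbler rim is centred at about (320,249), between the jaws.

```bash
python3 -c "
from h import *
c=capture('wrist');p=ray(c,(320,249),.101);print(p, ray(c,(290,398),.08), ray(c,(200,330),.08))
rel(p[0],p[1],.055,84)
"
```

```text
[0.62614172 0.13669976 0.101     ] [0.76473444 0.0971689  0.08      ] [0.6926764 0.0324219 0.08     ]
t31.50 pos [0.6191 0.1365 0.2053] yaw 84.32 open 1.002 F [-0.   0.8 -0.3] | shift [  2.6   0.4 150.5] turn 0.006 tilt [-0.011   0.0431]
```

>>> send_rows:
  motion:
    - [[1, 0, 12], 0.004]
    - [[1, 0, 18], 0]
    - [[0, 0, 20], 0]
    - [[0, 0, 18], 0]
    - [[0, 0, 10], 0]

```text
time_s: 31.92
position: [0.6252, 0.1322, 0.1263]
tcp_rot: [[0.111, 0.993, 0.049], [0.994, -0.11, -0.016], [-0.011, 0.051, -0.999]]
force: [-0.2, 0.8, 0.5]
opening: 0.996
```

```bash
python3 -c "
from h import *
rel(.6262,.1367,.055,84)
"
```

```text
t31.92 pos [0.6252 0.1322 0.1263] yaw 83.64 open 0.996 F [-0.2  0.8  0.5] | shift [ 5.4 -3.1 71.2] turn -0.006 tilt [-0.0106  0.051 ]
```

>>> send_rows:
  motion:
    - [[2, -1, 10], 0]
    - [[1, -1, 14], 0]
    - [[0, 0, 14], 0]
    - [[0, 0, 12], 0]
    - [[0, 0, 7], 0]

```text
time_s: 32.33
position: [0.6255, 0.1317, 0.0633]
tcp_rot: [[0.116, 0.992, 0.047], [0.993, -0.115, -0.017], [-0.011, 0.048, -0.999]]
force: [-0.3, -0.4, -0.2]
opening: 1.001
```

```bash
python3 -c "
from h import *
rel(.6262,.1367,.055,84)
"
```

```text
t32.33 pos [0.6255 0.1317 0.0633] yaw 83.35 open 1.001 F [-0.3 -0.4 -0.2] | shift [ 5.1 -0.3  8.2] turn -0.011 tilt [-0.0113  0.0481]
```

>>> send_rows:
  motion:
    - [[3, 0, 3], -0.005]
    - [[2, 0, 3], 0]
    - [[0, 0, 1], 0]
    - [[0, 0, 0], 0]
    - [[0, 0, 0], 0]
  gripper: 1

```text
time_s: 32.75
position: [0.6265, 0.1369, 0.0545]
tcp_rot: [[0.111, 0.993, 0.046], [0.994, -0.11, -0.017], [-0.012, 0.047, -0.999]]
force: [0.7, 1.2, -0.3]
opening: 0.706
```

>>> send_rows:
  motion:
    - [[0, 0, 0], 0]
    - [[0, 0, 0], 0]
    - [[0, 0, 0], 0]
    - [[0, 0, 0], 0]
    - [[0, 0, 0], 0]

```text
time_s: 33.17
position: [0.6273, 0.1371, 0.0564]
tcp_rot: [[0.11, 0.993, 0.048], [0.994, -0.11, -0.017], [-0.011, 0.05, -0.999]]
force: [0.5, 0.3, -0.3]
opening: 0.609
```

```bash
python3 -c "
from h import *
rel(.6262,.1367,.055,84)
"
```

```text
t33.17 pos [0.6273 0.1371 0.0564] yaw 83.66 open 0.609 F [ 0.5  0.3 -0.3] | shift [-0.5 -1.1  1.4] turn -0.006 tilt [-0.0113  0.05  ]
```

>>> send_rows:
  motion:
    - [[0, 0, 0], 0]
    - [[0, 0, -3], 0]
    - [[0, 0, -8], 0]
    - [[0, 0, -16], 0]
    - [[0, 0, -24], 0]

```text
time_s: 33.58
position: [0.6206, 0.1375, 0.1042]
tcp_rot: [[0.111, 0.993, 0.036], [0.994, -0.11, -0.017], [-0.013, 0.038, -0.999]]
force: [-0.2, 0.1, -0.6]
opening: 0.611
```

>>> send_rows:
  motion:
    - [[0, 0, -30], 0]
    - [[0, 0, -30], 0]
    - [[0, -5, -25], 0]
    - [[-10, -10, -10], 0]
    - [[-22, -16, 0], 0]

```text
time_s: 34.0
position: [0.5877, 0.1132, 0.2106]
tcp_rot: [[0.108, 0.993, 0.051], [0.994, -0.107, -0.015], [-0.01, 0.053, -0.999]]
force: [0.6, -1.4, -0.5]
opening: 0.611
```

```bash
python3 -c "
from h import *
rel(.439,-.174,.2,84)
c=capture('side');cv2.imwrite('pics/s12.png',cv2.convertScaleAbs(c['image'],alpha=1.6))
"
```

```text
t34.00 pos [0.5877 0.1132 0.2106] yaw 83.80 open 0.611 F [ 0.6 -1.4 -0.5] | shift [-301.4 -117.4    7.2] turn -0.003 tilt [-0.0095  0.0528]
```

View pics/s12.png

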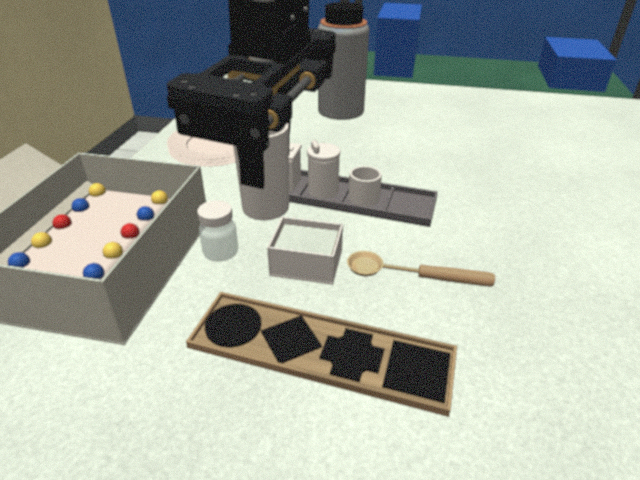

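Tumbler held upright at about (265,170). Carry on.

>>> send_rows:
  motion:
    - [[-26, -13, 0], 0]
    - [[-28, -13, 0], 0]
    - [[-28, -13, 0], 0]
    - [[-28, -13, 0], 0]
    - [[-28, -13, 0], 0]

```text
time_s: 34.47
position: [0.501, -0.0217, 0.2128]
tcp_rot: [[0.102, 0.993, 0.052], [0.995, -0.101, -0.018], [-0.013, 0.053, -0.998]]
force: [-0.1, -0.6, -0.7]
opening: 0.609
```

>>> send_rows:
  motion:
    - [[-28, -12, 0], 0]
    - [[-28, -10, 0], 0]
    - [[-28, -8, 0], 0]
    - [[-26, -6, 0], 0]
    - [[-18, -3, 0], 0]

```text
time_s: 34.88
position: [0.4423, -0.1504, 0.2152]
tcp_rot: [[0.103, 0.993, 0.052], [0.995, -0.102, -0.019], [-0.014, 0.053, -0.998]]
force: [0.9, 0.6, -1.0]
opening: 0.612
```

```bash
python3 -c "
from h import *
rel(.439,-.174,.14,84)
"
```

```text
t34.88 pos [ 0.4423 -0.1504  0.2152] yaw 84.11 open 0.612 F [ 0.9  0.6 -1. ] | shift [-22.8  -4.8  75.4] turn 0.002 tilt [-0.0141  0.0533]
```

>>> send_rows:
  motion:
    - [[-8, -2, 12], 0]
    - [[-7, -2, 18], 0]
    - [[-2, -1, 20], 0]
    - [[0, 0, 15], 0]
    - [[0, 0, 6], 0]

```text
time_s: 35.3
position: [0.4402, -0.1769, 0.1477]
tcp_rot: [[0.112, 0.992, 0.062], [0.993, -0.11, -0.029], [-0.022, 0.065, -0.998]]
force: [0.3, 0.1, 0.3]
opening: 0.614
```

```bash
python3 -c "
from h import *
rel(.439,-.174,.0525,84)
"
```

```text
t35.30 pos [ 0.4402 -0.1769  0.1477] yaw 83.58 open 0.614 F [0.3 0.1 0.3] | shift [ 4.8 -7.7 94.9] turn -0.007 tilt [-0.022   0.0646]
```

>>> send_rows:
  motion:
    - [[2, -3, 10], -0.004]
    - [[1, -2, 15], 0]
    - [[0, -1, 15], 0]
    - [[0, 0, 14], 0]
    - [[0, 0, 8], 0]

```text
time_s: 35.72
position: [0.4404, -0.1762, 0.0864]
tcp_rot: [[0.108, 0.992, 0.067], [0.994, -0.106, -0.032], [-0.025, 0.07, -0.997]]
force: [-0.6, -0.3, 0.0]
opening: 0.611
```

```bash
python3 -c "
from h import *
rel(.439,-.174,.0525,84)
c=capture('scene');cv2.imwrite('pics/c13.png',cv2.convertScaleAbs(c['image'],alpha=1.6))
"
```

```text
t35.72 pos [ 0.4404 -0.1762  0.0864] yaw 83.81 open 0.611 F [-0.6 -0.3  0. ] | shift [ 2.9 -4.  33.6] turn -0.003 tilt [-0.0252  0.0697]
```

View pics/c13.png

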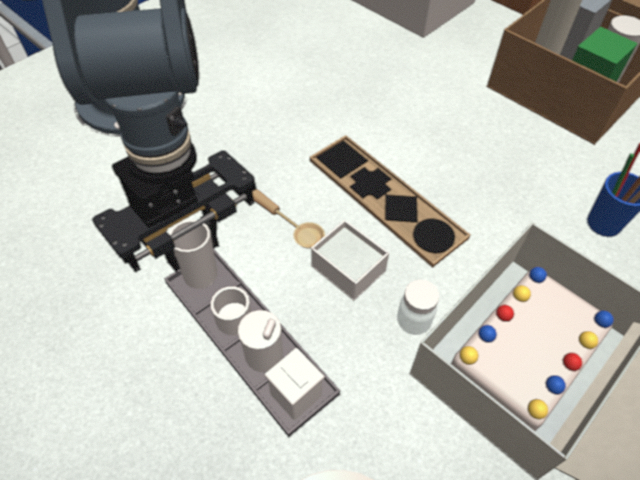

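>>> send_rows:
  motion:
    - [[1, -2, 6], 0]
    - [[1, -1, 8], 0]
    - [[0, 0, 8], 0]
    - [[0, 0, 6], 0]
    - [[0, 0, 2], 0]

```text
time_s: 36.18
position: [0.4411, -0.1753, 0.0551]
tcp_rot: [[0.107, 0.992, 0.069], [0.994, -0.105, -0.034], [-0.027, 0.072, -0.997]]
force: [-0.1, -0.6, -1.5]
opening: 0.611
```

```bash
python3 -c "
from h import *
rel(.439,-.174,.0525,84)
"
```

```text
t36.18 pos [ 0.4411 -0.1753  0.0551] yaw 83.86 open 0.611 F [-0.1 -0.6 -1.5] | shift [ 1.1 -2.4  2.4] turn -0.002 tilt [-0.0267  0.0724]
```

>>> send_rows:
  motion:
    - [[0, -1, 1], 0]
    - [[0, -1, 1], 0]
    - [[0, 0, 1], 0]
    - [[0, 0, 0], 0]
    - [[0, 0, 0], 0]

```text
time_s: 36.6
position: [0.4395, -0.1753, 0.0517]
tcp_rot: [[0.107, 0.992, 0.07], [0.994, -0.105, -0.034], [-0.027, 0.073, -0.997]]
force: [-0.7, -0.3, -1.1]
opening: 0.61
```

```bash
python3 -c "
from h import *
rel(.439,-.174,.0525,84)
c=capture('side');cv2.imwrite('pics/s14.png',cv2.resize(cv2.convertScaleAbs(c['image'],alpha=1.6)[60:260,240:480],None,fx=3,fy=3))
"
```

```text
t36.60 pos [ 0.4395 -0.1753  0.0517] yaw 83.85 open 0.610 F [-0.7 -0.3 -1.1] | shift [ 1.2 -0.5 -0.9] turn -0.003 tilt [-0.0267  0.0728]
```

View pics/s14.png

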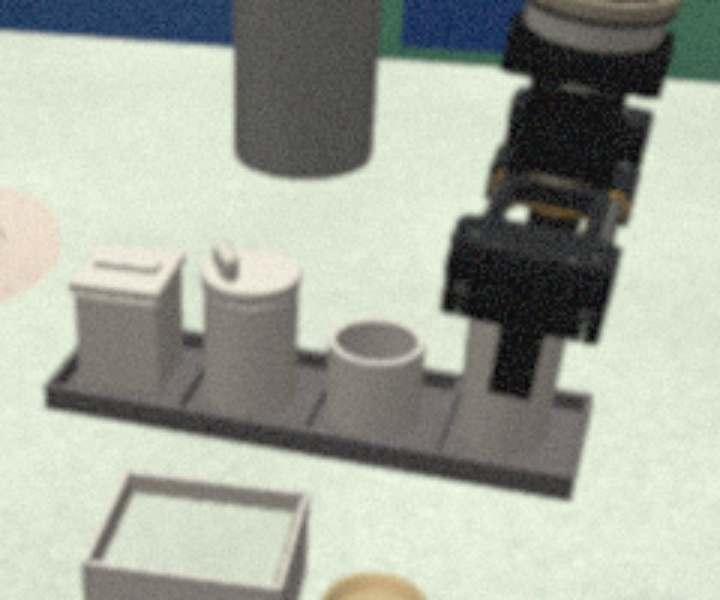

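Seated in the nearest well. Release and retract.

>>> send_rows:
  motion:
    - [[0, 0, 0.5], 0]
    - [[0, 0, 0], 0]
    - [[0, 0, 0], 0]
    - [[0, 0, 0], 0]
    - [[0, 0, 0], 0]
  gripper: 0

```text
time_s: 37.07
position: [0.4405, -0.1761, 0.052]
tcp_rot: [[0.107, 0.992, 0.072], [0.994, -0.105, -0.036], [-0.028, 0.076, -0.997]]
force: [-1.3, 0.1, 0.5]
opening: 0.906
```

>>> send_rows:
  motion:
    - [[0, 0, 0], 0]
    - [[0, 0, 0], 0]
    - [[0, 0, 0], 0]
    - [[0, 0, 0], 0]
    - [[0, 0, 0], 0]

```text
time_s: 37.48
position: [0.4406, -0.1762, 0.0521]
tcp_rot: [[0.107, 0.992, 0.072], [0.994, -0.105, -0.036], [-0.029, 0.076, -0.997]]
force: [0.0, 0.1, 0.1]
opening: 0.996
```

>>> send_rows:
  motion:
    - [[0, 0, -4], 0]
    - [[0, 0, -10], 0]
    - [[0, 0, -20], 0]
    - [[0, 0, -25], 0]
    - [[0, 0, -30], 0]

```text
time_s: 37.9
position: [0.4306, -0.1707, 0.1389]
tcp_rot: [[0.107, 0.992, 0.06], [0.994, -0.106, -0.028], [-0.021, 0.063, -0.998]]
force: [0.7, 0.4, -0.1]
opening: 1.002
```

>>> send_rows:
  motion:
    - [[0, 0, -30], 0]
    - [[0, 0, -30], 0]
    - [[0, 0, -20], 0]
    - [[0, 0, -10], 0]
    - [[0, 0, 0], 0]

```text
time_s: 38.32
position: [0.4254, -0.1684, 0.2397]
tcp_rot: [[0.107, 0.992, 0.069], [0.994, -0.105, -0.034], [-0.027, 0.072, -0.997]]
force: [0.9, -0.5, -0.7]
opening: 1.004
```

>>> send_rows:
  motion:
    - [[20, 0, 0], 0]
    - [[30, 0, 0], 0]
    - [[40, 0, 0], 0]
    - [[40, 0, 0], 0]
    - [[40, 0, 0], 0]

```text
time_s: 38.73
position: [0.446, -0.0022, 0.2346]
tcp_rot: [[0.123, 0.99, 0.073], [0.992, -0.12, -0.041], [-0.032, 0.078, -0.996]]
force: [1.2, -0.4, 1.0]
opening: 0.999
```

Run:
```python
from h import *
rel(.439,-.174,.0525,84)
S=capture('scene');cv2.imwrite('pics/c15.png',cv2.resize(cv2.convertScaleAbs(S['image'],alpha=1.6)[210:440,150:400],None,fx=2.6,fy=2.6,interpolation=cv2.INTER_CUBIC))
P={'tumbler':0,'snack_box':0,'beaker':0,'ramekin':0}
c=np.array([.5485,-.1855]);t=-.104
def loc(p):
    d=p[:2]-c;return np.round([np.cos(t)*d[0]+np.sin(t)*d[1],-np.sin(t)*d[0]+np.cos(t)*d[1]],4)
for n in P:
    for x in place_of('scene',n)[:1]: print('scene',n,x['p'],loc(ray(S,x['xy'],.005)))
D=capture('side');cv2.imwrite('pics/s15.png',cv2.resize(cv2.convertScaleAbs(D['image'],alpha=1.6)[110:250,240:480],None,fx=3.3,fy=3.3,interpolation=cv2.INTER_CUBIC))
for n in P:
    for x in place_of('side',n)[:1]: print('side',n,x['p'],loc(ray(D,x['xy'],.005)))
```

```text
t38.73 pos [ 0.446  -0.0022  0.2346] yaw 82.96 open 0.999 F [ 1.2 -0.4  1. ] | shift [-165.5   -0.5  188. ] turn -0.018 tilt [-0.0322  0.0777]
scene tumbler 0.8 [-0.1101 -0.006 ]
scene snack_box 0.84 [0.113 0.002]
scene ramekin 0.82 [-0.0314 -0.0034]
side tumbler 0.82 [-0.114  -0.0029]
side snack_box 0.98 [0.1091 0.0017]
side beaker 0.55 [0.041  0.0047]
side ramekin 0.83 [-0.0297  0.0005]
```

View pics/c15.png

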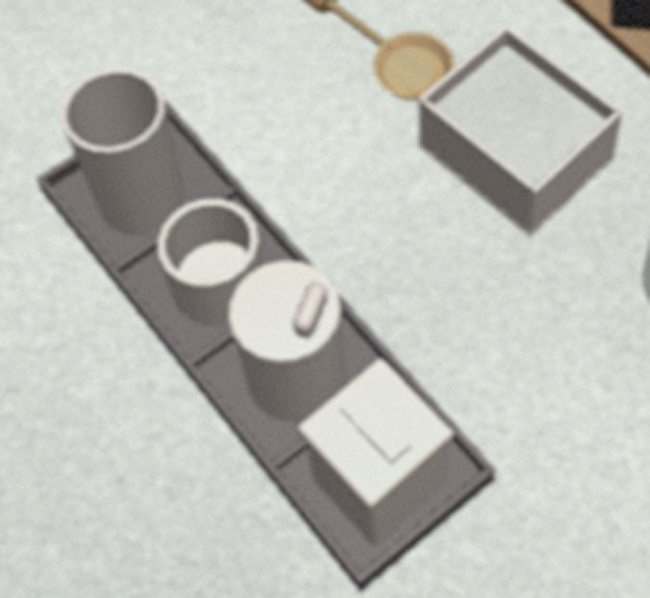

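View pics/s15.png

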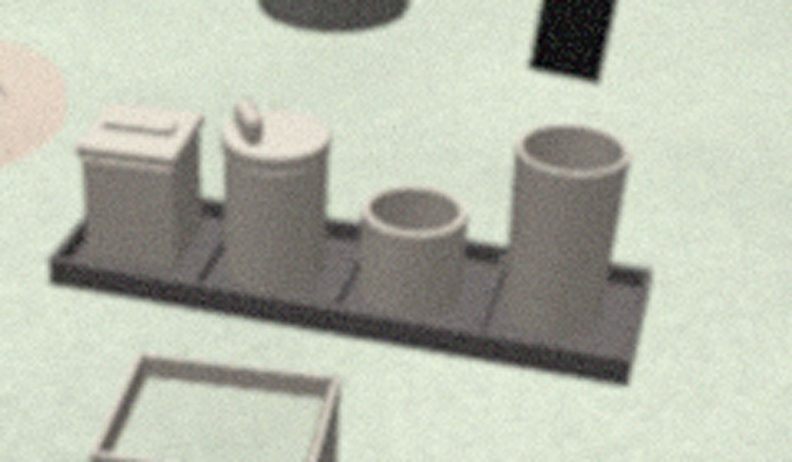

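Run:
```python
from h import *
S=capture('scene');D=capture('side')
c=np.array([.5485,-.1855]);t=-.104
def loc(p):
    d=p[:2]-c;return np.round([np.cos(t)*d[0]+np.sin(t)*d[1],-np.sin(t)*d[0]+np.cos(t)*d[1]],4)
for n,z,a,b in [('tumbler',.097,(115,112),(572,150)),('ramekin',.053,(208,245),(414,211)),('beaker',.084,(285,311),(277,133)),('box',.074,(377,433),(140,132))]:
    print(n,loc(ray(S,(150+a[0]/2.6,210+a[1]/2.6),z)),loc(ray(D,(240+b[0]/3.3,110+b[1]/3.3),z)))
```

```text
tumbler [-0.1017 -0.004 ] [-0.1057 -0.0008]
ramekin [-0.0291 -0.0023] [-0.0328  0.0018]
beaker [ 0.0421 -0.0014] [0.039  0.0006]
box [ 0.1163 -0.0037] [0.1115 0.0021]
```

The tumbler's rim and foot estimates differ by about 8 mm, so I'm checking that it stands upright with an overlay.

Run:
```python
from h import *
c0=np.array([.5485,-.1855]);t=-.104;R=np.array([[np.cos(t),-np.sin(t)],[np.sin(t),np.cos(t)]])
A=np.linspace(0,2*np.pi,60)
out=[]
for n,(u,v) in [('scene',(155,220)),('side',(370,135))]:
    C=capture(n);im=cv2.convertScaleAbs(C['image'],alpha=1.6)[v:v+110,u:u+90]
    for lx,ly in [(-.111,-.002),(-.106,-.002)]:
        I=cv2.resize(im,None,fx=4,fy=4,interpolation=cv2.INTER_CUBIC)
        for r,z,col in [(.0245,.005,(0,0,255)),(.027,.097,(0,200,0))]:
            P=np.c_[(R@np.array([lx+r*np.cos(A),ly+r*np.sin(A)])).T+c0,np.full(60,z)]
            cv2.polylines(I,[((proj(C,P)-[u,v])*4+1.5).astype(int)],True,col,1)
        out.append(I)
cv2.imwrite('pics/ov.png',cv2.resize(np.vstack([np.hstack(out[:2]),np.hstack(out[2:])]),None,fx=.68,fy=.68,interpolation=cv2.INTER_AREA))
```

View pics/ov.png

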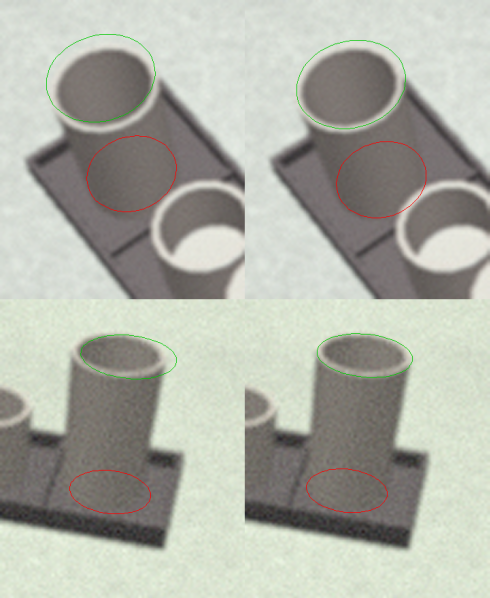

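The overlay at -0.106 m matches both rim and foot, so the tumbler is upright about 5 mm from its well centre. Handing in.

```bash
python3 -c "
from rig import bot
print(bot.hand_in(), bot.read_state()['time_s'])"
```

```text
the job is handed in; nothing more can be done
the job is handed in; nothing more can be done
```

All four pieces are in the rack in reverse order. I handed in shortly after 39 s on the robot's clock, against the 128 s limit. From the far well to the near one they stand: snack box, beaker, ramekin, tumbler. The gripper was open and the arm well clear of the rack when I handed in. No verdict was reported.

My last checks put each piece inside its limits (14 mm along the row, 16 mm across). These offsets come from the scene and side cameras, with the rack pose itself fitted from images to about 3 mm:

| Piece | Off its well centre along the row | Off across the row |
|---|---|---|
| Snack box | 2–5 mm | up to 4 mm |
| Beaker | 2–5 mm | up to 5 mm |
| Ramekin | 4–8 mm | up to 4 mm |
| Tumbler | 3 mm short to 9 mm | up to 6 mm |

- **Disagreement on the tumbler:** its foot and rim estimates differed by about 8 mm, which could have meant a tilt near the 0.08 rad limit. An outline of an upright tumbler 5 mm off its well centre matched rim and foot in both views, so I took it as upright.
- **Missed detection:** the network did not find the beaker in the final scene image, so its position there comes from my reading of the lid in the picture.
- **Tool tilt:** the tool leaned up to about 0.08 rad during the moves, but every piece looked flat in its well after release.

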